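# Clamp two capacitors in the test jig

### The arm

A 6-joint arm with a two-finger parallel gripper is mounted at the origin on the work surface. World frame = base frame: x ahead of the robot, y to its left, z up, the work surface at z = 0. Lengths are in m, angles in rad, forces in N, time in s.
With the tool pointing down it reaches from about 0.3 to 0.775 m from the base axis. Payload 14.6 kg.
Tool frame: the origin (TCP) lies on the front face of the gripper's body, between the roots of the fingers; the fingertips stand 97 mm ahead of it and the grasp point (between the pads) lies 78 mm ahead of it; z points along the fingers, y is the direction in which the jaws open and shut (so a half turn about z gives the same grasp; the last joint's range is limited). The gripper opens to 94 mm and grips with 3 to 60 N. Pads are 16 mm wide; open, the fingers measure 119 mm over their backs; the gripper's body (75 mm by 177 mm) begins 78 mm behind the grasp point.
Start: joints at [-1.393, 0.3, 1.521, -0, 1.321, -0.067], TCP at [0.133, -0.534, 0.303] pointing down, gripper open.
Joint ranges: [-3.03, 3.03], [-0.79, 2.21], [0.23, 2.52], [-1.04, 4.18], [0, 3.07], [-2.55, 2.55]. Speed limits (rad/s): [2.22, 2.22, 2.57, 3.14, 3.14, 3.14].

### API

Orientations are given as [roll, pitch, yaw] about the fixed x, y, z axes, in that order (R = Rz(yaw) Ry(pitch) Rx(roll)).
In Python, from station import ctrl gives the robot as it stands. The module is installed in compiled form; this text tells all that it offers.
- The arm moves only by the shell command python3 -m pendant 'ROWS' [FORCE]. ROWS is JSON, a list of rows, each an object of numbers: "rx", "ry", "rz": the turn, a rotation vector about the tool's x, y, z each as a share of 4 degrees, from -1 to 1; "tx", "ty", "tz": the shift along the tool's x, y, z each as a share of 0.04 m, from -1 to 1; "grip": the gripper command: -1 is fully open, 1 is shut, values between are in proportion. A call has 1 to 8 rows; each row shifts and turns the pose as measured when the row begins, along the tool's axes as they then stand; what a row does not reach is not made up. A row lasts 1/12 s, in which the tool goes at most 41.7 mm and 7.16 degrees, less where a joint would pass 70% of its speed; a pose out of reach is approached as far as the arm can. A call with a number of a shift or a turn outside -1 to 1 is refused whole. A call with a gripper value outside its range is refused whole. The fingers move at their own pace and stop on an object; FORCE is the grip in N (left out, the last holds). Time passes only in rows, so rows that do not move let the fingers close. It gives the time, the measured TCP pose, the force and the opening at its end, in the units of the state.
- ctrl.get_obs(): the state, without advancing time (a new reading comes with each control period).
- ctrl.camera(name): name is "side" or "top" or "wrist"; returns a dict with "pixels" (384x512x3 uint8, blue, green, red), "fx", "fy", "cx", "cy" (pixels), "world_from_camera" (4x4, takes a point from camera to world coordinates). Camera axes: x right, y up, looking along -z (the intrinsics and any distortion apply to the point x, -y, -z); pixel columns grow to the right and rows downward; lengths in m; the calibration is good to about 2 mm. A picture is of the moment at which its call begins. There is no depth.
- ctrl.hand_in(): hands the job in, once; it reports no verdict.
The state is a dict: "time_s": time; "qpos": joint angles; "joint_vel": joint speeds; "tau": joint torques, N m; "ee_pos": TCP position; "eef_rot": TCP orientation; "force": force on the tool from outside, world axes, zero at the start; "moment": the same for the moment, N m; "grip_width": finger opening in m.
Only numpy, scipy, OpenCV 4.12 (cv2) and the standard library are available. Lean on these libraries where they do the work, as an engineer would, in place of code of your own. Each camera call takes 0.05 s, during which the arm holds its last target.

### The job

Stand the two black can capacitors upright in the test jig's divided carrier, the fat one in the wide cell and the slim one in the narrow cell, and let them go. Then flip the jig's safety catch outwards as far as it goes, and only after that pull the press lever by its grip bar over the carrier and all the way down to its stop. The lever springs back up, so finish with the gripper still on the grip bar, holding the lever fully down; leave the other things on the bench where they are.

Things in the scene. Friction and masses are not known exactly. Their poses are not given: they have to be found in the camera images.
- jig: the fixed test jig on a grey base plate 270 x 210 x 12 mm (x, y, z). Origin: centre of the plate's underside, on the bench. x points from its front edge (near the robot) to the lever's hinge at the back, y to the side with the catch post, z up. On the plate stands the carrier, two cells side by side along y, walls up to 40 mm above the bench
- cell_wide (a point): centre of the floor of the wide cell of the carrier, 54 x 54 mm inside; its axes are those of the jig. The floor is 16 mm above the bench, the walls are 4 mm thick and rise 24 mm above the floor
- cell_narrow (a point): centre of the floor of the narrow cell, 40 x 40 mm inside; its axes are those of the jig. Floor and wall heights as for the wide cell, on whose +y side it lies; centres 51 mm apart
- fat_cap_center (a point): the fat can capacitor, a black upright cylinder 44 mm in diameter and 60 mm tall (two low screw terminals, 4 mm high, on top), about 0.13 kg: point on its axis, half-way up (30 mm above its underside); z along the axis
- slim_cap_center (a point): the slim can capacitor, a black upright cylinder 30 mm in diameter and 60 mm tall (two low terminals, 4 mm high, on top), about 0.07 kg: point on its axis, half-way up; z along the axis
- fat_cap: the fat capacitor itself: origin at the centre of its underside
- slim_cap: the slim capacitor itself: origin at the centre of its underside
- safety_catch (a joint): angle of the safety catch, rad: 0 = locking (its pawl lies level in front of the lever's left arm and truly blocks it), 1.57 = flipped fully outwards, its stop (pawl up, thumb plate lying outwards). It starts at 0 to 0.25 and stays where it is left: 1 to 2 N at the thumb plate moves it. The lever is free from about 0.8 rad on
- catch_pivot (a point): the catch's pivot, on a 24 x 16 mm post; fixed at jig x = 60, y = 140, z = 225 mm; the catch turns about a line along the jig's x axis through it. The pawl reaches from it 72 mm inwards (-y), 24 mm wide and 10 mm thick, with a 22 mm long tip widened by 17 mm towards +x; flipped up, its end is 297 mm above the bench
- lever_hinge (a point): middle of the lever's hinge line, which runs along the jig's y axis; fixed at jig x = 100, y = 0, z = 95 mm, between two cheeks 36 mm long (x), 10 mm thick, at y = +-90 mm, up to z = 113 mm
- catch_thumb (a point): middle of the free edge of the catch's thumb plate: steel, 24 mm wide (jig x), 8 mm thick, standing up 55 mm from the pivot while locking. Push it from the inside towards the jig's +y: the tip swings outwards and down about the pivot. About 55 mm are free between it and the lever's left arm, above the pawl (top 50 mm below this point)
- press_lever (a joint): angle of the press lever, rad: 0 = straight up (start, held by its spring), growing as it is pulled over towards the jig's front (-x) and down; 1.5 = its stop, nearly level over the carrier. About 3 N at the grip bar start it, about 7 N hold it down. A yoke of two arms 10 mm thick, 16 mm wide, at jig y = +-75 mm, with a cross beam 16 x 30 mm at 120 mm from the hinge
- grip_bar: the lever's grip bar: a round bar 18 mm in diameter between the arms, 140 mm long along the jig's y axis, 190 mm from the hinge line. Origin: its middle; its y axis is the bar's axis, about which the bar turns freely like a sleeve. At angle q of the lever it lies at jig x = 100 - 190 sin q, z = 95 + 190 cos q (mm)
- flux_tin: bystander: a small flat aluminium tin, 43 mm in diameter, 24 mm tall, between the capacitors; origin at its underside
- solder_spool: bystander: a spool of solder, 60 mm in diameter, 40 mm tall, standing on its flange; origin at its underside
- screwdriver: bystander: a screwdriver 170 mm long lying left of the jig
- brush: bystander: a small cleaning brush 160 mm long lying left of the jig
- meter: bystander: a grey hand meter 150 x 75 x 46 mm lying on the left

How it is judged:
By the outcome, as a careful person would: the job done as asked, in the order asked, and still so for the second after the job is handed in, while the arm keeps its last pose, push and grip.
It also fails if it takes over 72 s, if anything falls off the work surface, if the arm or the gripper's body presses on something with over 40 N, if the wrist force passes 120 N, or if a joint passes its speed limit or range.

## Working session

There is one attempt and no reset: what is moved stays moved. The work goes in short steps, Python scripts to look and compute and a shell command to move; the robot and the scene stay as the last step left them, time stands still between calls to the robot, and variables do not carry over. Pictures are saved under pics/ and viewed, and the job is handed in when it is done.

```bash
mkdir -p pics; ls
cat > h.py <<'E'
import cv2,numpy as np
from station import ctrl
def snap(name,fn):
    c=ctrl.camera(name); cv2.imwrite('pics/'+fn+'.png',c['pixels'].astype(np.uint8)); np.savez('pics/'+fn+'.npz',**{k:np.array(v) for k,v in c.items()}); return c
def load(fn): return dict(np.load('pics/'+fn+'.npz',allow_pickle=True))
def ray(c,u,v):
    T=np.array(c['world_from_camera']); d=np.array([(u-c['cx'])/c['fx'],-(v-c['cy'])/c['fy'],-1.]); d=T[:3,:3]@d
    return T[:3,3],d/np.linalg.norm(d)
def atz(c,u,v,z):
    o,d=ray(c,u,v); return o+d*(z-o[2])/d[2]
def tri(*a):
    A=np.zeros((3,3));b=np.zeros(3)
    for c,u,v in a:
        o,d=ray(c,u,v);P=np.eye(3)-np.outer(d,d);A+=P;b+=P@o
    p=np.linalg.solve(A,b); return p,[np.linalg.norm((np.eye(3)-np.outer(d,d))@(p-o)) for o,d in [ray(*x) for x in a]]
def proj(c,p):
    T=np.array(c['world_from_camera']); q=T[:3,:3].T@(np.array(p)-T[:3,3]); return np.array([c['cx']+c['fx']*q[0]/-q[2], c['cy']-c['fy']*q[1]/-q[2]])
def st():
    o=ctrl.get_obs()
    for k in o: print(k,np.round(o[k],4))
E
python3 - <<'E'
from h import *
st()
for n in ['side','top','wrist']:
    c=snap(n,n+'0'); print(n,{k:c[k] for k in c if k not in('pixels','world_from_camera')}); print(np.round(c['world_from_camera'],3))
E
```

```text
pics
time_s 0.0
qpos [-1.3926  0.3004  1.5216 -0.      1.3207 -0.0666]
joint_vel [0.0009 0.0003 0.0001 0.0008 0.001  0.0003]
tau [ 2.60000e-03 -5.31801e+01 -3.52735e+01  7.10000e-02  2.44000e-02
 -1.00000e-04]
ee_pos [ 0.1333 -0.5335  0.3021]
eef_rot [-3.1405e+00 -1.0000e-04  2.4480e-01]
force [ 0.4034 -0.62   -0.6461]
moment [-0.0076  0.02   -0.0276]
grip_width 0.0941
side {'fx': 382.70339865263037, 'fy': 382.70339865263037, 'cx': 248.67713131275397, 'cy': 194.6650581624756}
[[-0.981  0.117 -0.156  0.341]
 [-0.195 -0.546  0.815  0.875]
 [ 0.01   0.829  0.558  0.794]
 [ 0.     0.     0.     1.   ]]
top {'fx': 418.3256832278079, 'fy': 418.3256832278079, 'cx': 260.2568642194198, 'cy': 194.75957410940327}
[[-0.022  0.996 -0.089  0.358]
 [-1.    -0.021  0.007 -0.002]
 [ 0.005  0.089  0.996  1.602]
 [ 0.     0.     0.     1.   ]]
wrist {'fx': 298.5562701926698, 'fy': 298.5562701926698, 'cx': 256.21637438548964, 'cy': 196.5964854918526}
[[ 0.244  0.933  0.263  0.209]
 [-0.97   0.235  0.064 -0.514]
 [-0.002 -0.271  0.963  0.384]
 [ 0.     0.     0.     1.   ]]
```

View pics/side0.png

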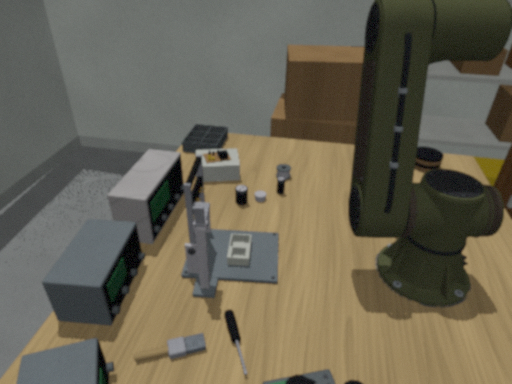

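View pics/top0.png

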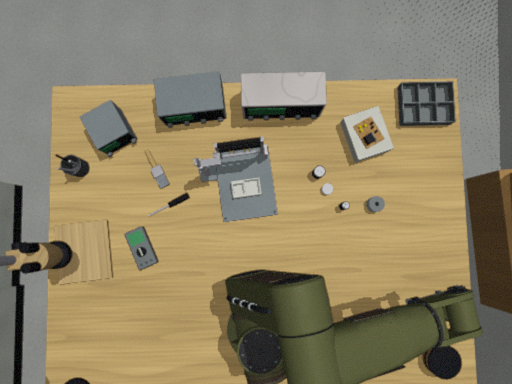

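View pics/wrist0.png

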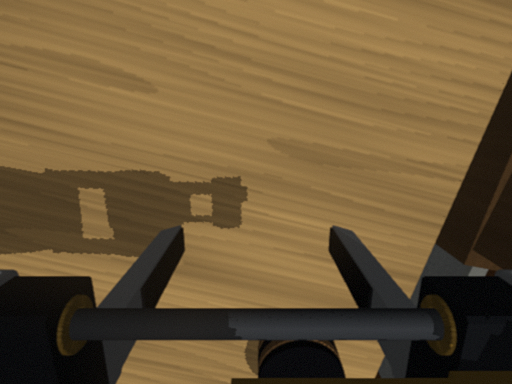

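The side and top views show the jig at about top (245,190), the fat capacitor at (319,172), the slim one at (344,206), with the tin at (327,189) and the spool at (375,204). I'll zoom in.

Run:
```python
from h import *
a=cv2.imread('pics/top0.png')[125:225,190:390]; cv2.imwrite('pics/t1.png',cv2.resize(a,None,fx=4,fy=4,interpolation=cv2.INTER_CUBIC))
a=cv2.imread('pics/side0.png')[150:300,170:300]; cv2.imwrite('pics/s1.png',cv2.resize(a,None,fx=4,fy=4,interpolation=cv2.INTER_CUBIC))
```

```text
(no output)
```

View pics/t1.png

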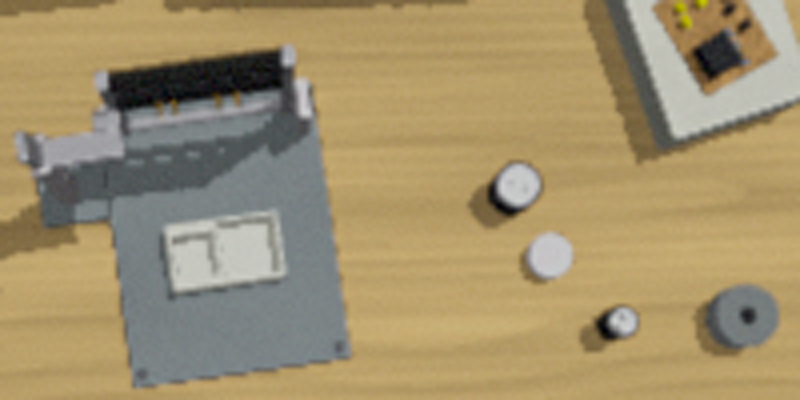

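View pics/s1.png

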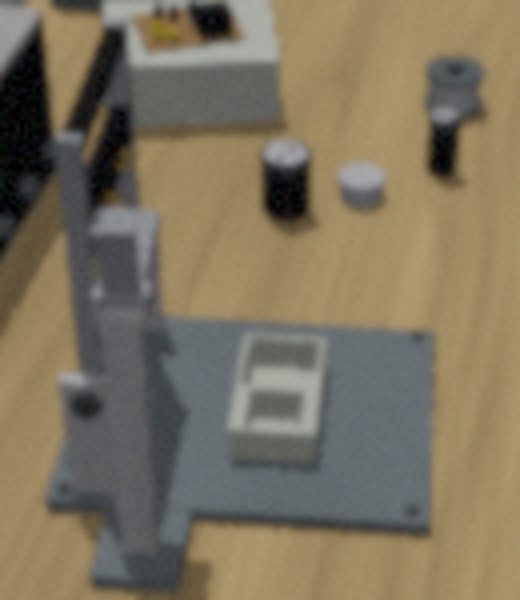

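Run:
```python
from h import *
T=load('top0');S=load('side0')
t=lambda x,y:((x+.5)/4-.5+190,(y+.5)/4-.5+125)
s=lambda x,y:((x+.5)/4-.5+170,(y+.5)/4-.5+150)
def rep(n,a,b):
    p,e=tri((T,*t(*a)),(S,*s(*b))); print(n,np.round(p,4),np.round(e,4))
fl=atz(T,*t(135,386),.012);fr=atz(T,*t(350,358),.012)
print('front L,R',fl,fr,np.linalg.norm(fl-fr))
ex=(fl-fr);yaw=np.arctan2(-ex[0],ex[1]);print('yaw',yaw)
print('S fr',atz(S,*s(431,330),.012),'S fl',atz(S,*s(429,527),.012))
rep('fatTop',(518,185),(287,150)); rep('slimTop',(622,321),(444,112))
rep('tin',(550,256),(362,175)); rep('spool',(748,315),(455,70))
rep('frcorner',(350,358),(432,330)); rep('flcorner',(135,386),(429,527))
# carrier top corners
for n,a,b in [('FL',(170,293),(320,435)),('FR',(286,274),(327,337)),('BL',(165,228),(232,428)),('BR',(276,211),(244,337))]:
    rep(n,a,b)
```

```text
front L,R [0.402878   0.12915444 0.012     ] [ 0.42507654 -0.07539413  0.012     ] 0.20574959131560402
yaw 0.10810147857957202
S fr [ 0.42847319 -0.0745862   0.012     ] S fl [0.40149208 0.13534444 0.012     ]
fatTop [ 0.5803 -0.2332  0.0626] [0. 0.]
slimTop [ 0.4523 -0.3246  0.0636] [0.0007 0.0007]
tin [ 0.5178 -0.2673  0.0225] [0.0004 0.0004]
spool [ 0.4564 -0.4485  0.038 ] [0. 0.]
frcorner [ 0.4264 -0.0753  0.0115] [0.0013 0.0013]
flcorner [0.4025 0.1296 0.0059] [0.0005 0.0005]
FL [0.4873 0.0927 0.0416] [0.0009 0.0009]
FR [ 0.5031 -0.0162  0.0396] [0.0008 0.0008]
BL [0.5495 0.0966 0.0397] [0.0002 0.0002]
BR [ 0.5649 -0.0079  0.0354] [0.0007 0.0007]
```

```bash
cat >> h.py <<'E'
from scipy.spatial.transform import Rotation as Ro
def plan(target,yaw=None,rpy=None):
    o=ctrl.get_obs(); R=Ro.from_euler('xyz',o['eef_rot']); d=R.inv().apply(np.array(target)-o['ee_pos'])
    print('ee',np.round(o['ee_pos'],4),'rpy',np.round(o['eef_rot'],4),'gw',round(float(o['grip_width']),4),'F',np.round(o['force'],1),'t',round(float(o['time_s']),2))
    print('shift units(40mm) in tool axes',np.round(d/.04,2))
    if yaw is not None: rpy=[np.pi,0,yaw]
    if rpy is not None:
        w=(R.inv()*Ro.from_euler('xyz',rpy)).as_rotvec(); print('rot units(4deg)',np.round(np.degrees(w)/4,2))
E
python3 -c "
from h import *
plan([.53,-.27,.30])"
```

```text
ee [ 0.1333 -0.5335  0.3023] rpy [-3.1408 -0.      0.2448] gw 0.0938 F [ 1.  -0.3 -0.1] t 0.15
shift units(40mm) in tool axes [11.22 -3.99  0.06]
```

```bash
python3 -m pendant '[{"tx":0.9,"ty":-0.33},{"tx":0.9,"ty":-0.33},{"tx":0.9,"ty":-0.33},{"tx":0.9,"ty":-0.33},{"tx":0.9,"ty":-0.33},{"tx":0.9,"ty":-0.33},{"tx":0.9,"ty":-0.33},{"tx":0.9,"ty":-0.33}]'; python3 -c "
from h import *
plan([.53,-.27,.30])"
```

```text
ee [ 0.1333 -0.5335  0.3023] rpy [-3.1408 -0.      0.2448] gw 0.0938 F [ 1.  -0.3 -0.1] t 0.15
shift units(40mm) in tool axes [11.22 -3.99  0.06]$[0]: bad value
```

```bash
python3 -m pendant '[{"tx":0.9,"ty":-0.33,"tz":0,"rx":0,"ry":0,"rz":0,"grip":-1},{"tx":0.9,"ty":-0.33,"tz":0,"rx":0,"ry":0,"rz":0,"grip":-1}]'; python3 -c "
from h import *
plan([.53,-.27,.30])"
```

```text
time_s: 0.32
ee_pos: [0.194, -0.4919, 0.3012]
eef_rot: [-3.14, 0.001, 0.238]
force: [0.0, -0.7, 0.5]
grip_width: 0.094
ee [ 0.194  -0.4919  0.3012] rpy [-3.1396e+00  8.0000e-04  2.3780e-01] gw 0.094 F [ 0.  -0.7  0.5] t 0.32
shift units(40mm) in tool axes [ 9.47 -3.41  0.03]
```

```bash
python3 -m pendant '[{"tx":1,"ty":-0.36,"tz":0,"rx":0,"ry":0,"rz":0,"grip":-1},{"tx":1,"ty":-0.36,"tz":0,"rx":0,"ry":0,"rz":0,"grip":-1},{"tx":1,"ty":-0.36,"tz":0,"rx":0,"ry":0,"rz":0,"grip":-1},{"tx":1,"ty":-0.36,"tz":0,"rx":0,"ry":0,"rz":0,"grip":-1},{"tx":1,"ty":-0.36,"tz":0,"rx":0,"ry":0,"rz":0,"grip":-1},{"tx":1,"ty":-0.36,"tz":0,"rx":0,"ry":0,"rz":0,"grip":-1},{"tx":1,"ty":-0.36,"tz":0,"rx":0,"ry":0,"rz":0,"grip":-1},{"tx":1,"ty":-0.36,"tz":0,"rx":0,"ry":0,"rz":0,"grip":-1}]'; python3 -c "
from h import *
snap('wrist','w1')
plan([.53,-.27,.30])"
```

```text
time_s: 0.98
ee_pos: [0.4723, -0.305, 0.3002]
eef_rot: [-3.138, 0.002, 0.233]
force: [-0.7, -0.4, 0.4]
grip_width: 0.0941
ee [ 0.4768 -0.3013  0.3   ] rpy [-3.137e+00  2.000e-04  2.369e-01] gw 0.0941 F [4.  4.3 0.3] t 1.03
shift units(40mm) in tool axes [ 1.48 -0.45  0.  ]
```

View pics/w1.png

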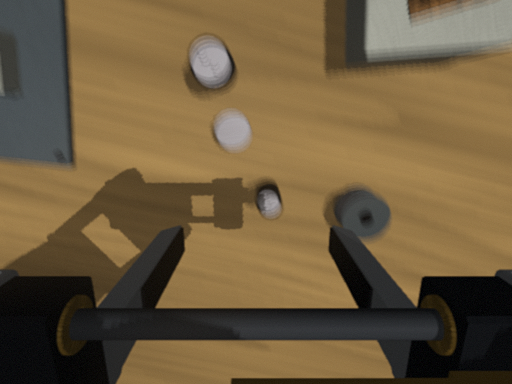

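The picture is smeared by motion; the fat capacitor shows at (211,62), the slim one at (268,202). I'll move closer, settle and take it again.

```bash
python3 -m pendant '[{"tx":0.8,"ty":-0.3,"tz":0,"rx":0,"ry":0,"rz":0,"grip":-1},{"tx":0.3,"ty":0,"tz":0,"rx":0,"ry":0,"rz":0,"grip":-1},{"tx":0,"ty":0,"tz":0,"rx":0,"ry":0,"rz":0,"grip":-1},{"tx":0,"ty":0,"tz":0,"rx":0,"ry":0,"rz":0,"grip":-1}]'; python3 -c "
from h import *
snap('wrist','w2')
plan([.53,-.27,.30])"
```

```text
time_s: 1.37
ee_pos: [0.5203, -0.2752, 0.2984]
eef_rot: [-3.135, 0.002, 0.243]
force: [-0.5, -0.1, -0.2]
grip_width: 0.0939
ee [ 0.5199 -0.2755  0.2983] rpy [-3.135e+00  2.100e-03  2.423e-01] gw 0.094 F [ 0.1 -0.   0.3] t 1.42
shift units(40mm) in tool axes [ 0.28 -0.07 -0.04]
```

View pics/w2.png

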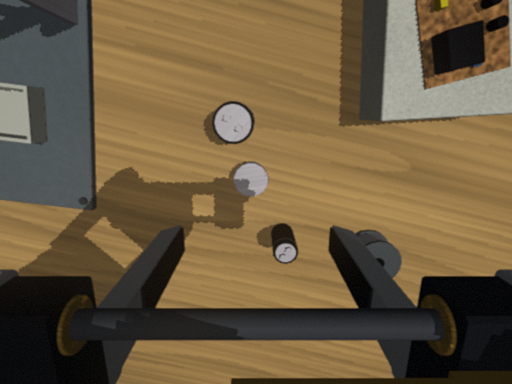

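Fat cap top centre is at (233,122), slim cap top at (285,252).

Run:
```python
from h import *
T=load('top0');S=load('side0');W=load('w2')
t=lambda x,y:((x+.5)/4-.5+190,(y+.5)/4-.5+125)
s=lambda x,y:((x+.5)/4-.5+170,(y+.5)/4-.5+150)
for n,a,b,w in [('fat',(518,185),(287,152),(233,122)),('slim',(622,321),(444,114),(285,252))]:
    print(n,tri((T,*t(*a)),(S,*s(*b)),(W,*w)),tri((T,*t(*a)),(W,*w))); print(atz(W,*w,.060))
print(atz(W,251,179,.024))
plan([.58,-.2335,.30]); plan([.58,-.2335,.132])
```

```text
fat (array([ 0.58048576, -0.2333966 ,  0.06038081]), [np.float64(0.00016459423568368815), np.float64(7.188501475845449e-05), np.float64(0.00011434334239286104)]) (array([ 0.58047079, -0.23337062,  0.06132804]), [np.float64(5.344635689274658e-06), np.float64(5.344635689346066e-06)])
[ 0.58040733 -0.23327047  0.06      ]
slim (array([ 0.4519791 , -0.32489194,  0.06187173]), [np.float64(0.00025561217348190555), np.float64(0.0009695203262016649), np.float64(0.0007367196833203075)]) (array([ 0.45169418, -0.32483912,  0.06297026]), [np.float64(4.403274181232132e-05), np.float64(4.4032741812290524e-05)])
[ 0.45033407 -0.32552304  0.06      ]
[ 0.51799749 -0.26692121  0.024     ]
ee [ 0.5199 -0.2755  0.2983] rpy [-3.135e+00  2.100e-03  2.423e-01] gw 0.094 F [ 0.1 -0.   0.3] t 1.42
shift units(40mm) in tool axes [ 1.71 -0.66 -0.04]
ee [ 0.5199 -0.2755  0.2983] rpy [-3.135e+00  2.100e-03  2.423e-01] gw 0.094 F [ 0.1 -0.   0.3] t 1.42
shift units(40mm) in tool axes [ 1.72 -0.63  4.16]
```

```bash
python3 -m pendant '[{"tx":0.85,"ty":-0.33,"tz":0.3,"rx":-0.04,"ry":0,"rz":0,"grip":-1},{"tx":0.85,"ty":-0.32,"tz":0.6,"rx":-0.04,"ry":0,"rz":0,"grip":-1},{"tx":0.1,"ty":0,"tz":0.8,"rx":0,"ry":0,"rz":0,"grip":-1},{"tx":0,"ty":0,"tz":0.8,"rx":0,"ry":0,"rz":0,"grip":-1},{"tx":0,"ty":0,"tz":0.5,"rx":0,"ry":0,"rz":0,"grip":-1},{"tx":0,"ty":0,"tz":0,"rx":0,"ry":0,"rz":0,"grip":-1}]' 25; python3 -c "
from h import *
plan([.5805,-.2334,.13],yaw=.243)"
```

```text
time_s: 1.92
ee_pos: [0.5812, -0.2374, 0.1766]
eef_rot: [3.138, -0.001, 0.234]
force: [0.1, 0.2, 0.4]
grip_width: 0.0938
ee [ 0.5812 -0.2374  0.1766] rpy [ 3.1382e+00 -1.3000e-03  2.3380e-01] gw 0.0938 F [0.1 0.2 0.4] t 1.92
shift units(40mm) in tool axes [ 0.   -0.1   1.17]
rot units(4deg) [ 0.05 -0.02 -0.13]
```

```bash
python3 -m pendant '[{"tx":0,"ty":-0.1,"tz":0.6,"rx":0.05,"ry":0,"rz":-0.1,"grip":-1},{"tx":0,"ty":0,"tz":0.6,"rx":0,"ry":0,"rz":0,"grip":-1},{"tx":0,"ty":0,"tz":0.1,"rx":0,"ry":0,"rz":0,"grip":-1},{"tx":0,"ty":0,"tz":0,"rx":0,"ry":0,"rz":0,"grip":-1}]'; python3 -c "
from h import *
snap('wrist','w3')
plan([.5805,-.2334,.13],yaw=.243)"
```

```text
time_s: 2.25
ee_pos: [0.5786, -0.2375, 0.1276]
eef_rot: [3.14, -0.003, 0.236]
force: [0.7, 0.0, 0.1]
grip_width: 0.0943
ee [ 0.5787 -0.2376  0.1282] rpy [ 3.1393 -0.0039  0.2361] gw 0.0938 F [ 0.6  0.5 -0.3] t 2.3
shift units(40mm) in tool axes [ 0.07 -0.09 -0.05]
rot units(4deg) [ 0.03 -0.06 -0.1 ]
```

View pics/w3.png

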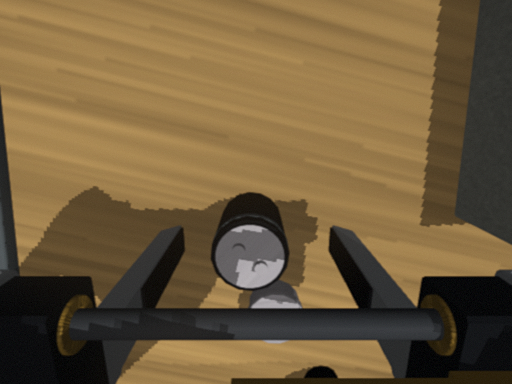

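The cap stands between the fingers at (250,257), a few mm off centre (256). I'll correct that and close.

```bash
python3 -m pendant '[{"tx":0.07,"ty":-0.15,"tz":-0.07,"rx":0,"ry":-0.05,"rz":-0.1,"grip":-1},{"tx":0,"ty":-0.05,"tz":0,"rx":0,"ry":0,"rz":0,"grip":-1},{"tx":0,"ty":0,"tz":0,"rx":0,"ry":0,"rz":0,"grip":0.3},{"tx":0,"ty":0,"tz":0,"rx":0,"ry":0,"rz":0,"grip":1},{"tx":0,"ty":0,"tz":0,"rx":0,"ry":0,"rz":0,"grip":1},{"tx":0,"ty":0,"tz":0,"rx":0,"ry":0,"rz":0,"grip":1}]' 25; python3 -c "
from h import *
plan([.5805,-.2334,.13],yaw=.243)"
```

```text
time_s: 2.8
ee_pos: [0.5811, -0.2297, 0.1391]
eef_rot: [3.133, -0.007, 0.243]
force: [0.5, -0.3, -1.1]
grip_width: 0.0708
ee [ 0.5811 -0.2297  0.1391] rpy [ 3.1332 -0.0074  0.2432] gw 0.0708 F [ 0.5 -0.3 -1.1] t 2.8
shift units(40mm) in tool axes [-0.04  0.08  0.23]
rot units(4deg) [ 0.12 -0.11  0.  ]
```

```bash
python3 -m pendant '[{"tx":0,"ty":0.08,"tz":0.2,"rx":0.1,"ry":-0.1,"rz":0,"grip":0},{"tx":0,"ty":0,"tz":0,"rx":0,"ry":0,"rz":0,"grip":0.2}]' 25; python3 -c "
from h import *
plan([.5805,-.2334,.13],yaw=.243)"
```

```text
time_s: 2.97
ee_pos: [0.5821, -0.2331, 0.1309]
eef_rot: [3.14, -0.0, 0.243]
force: [-0.7, -0.3, -0.1]
grip_width: 0.0573
ee [ 0.5821 -0.2331  0.1309] rpy [ 3.1403e+00 -4.0000e-04  2.4340e-01] gw 0.0573 F [-0.7 -0.3 -0.1] t 2.97
shift units(40mm) in tool axes [-0.04 -0.    0.02]
rot units(4deg) [ 0.02 -0.01  0.01]
```

```bash
python3 -m pendant '[{"tx":0,"ty":0,"tz":0,"rx":0,"ry":0,"rz":0,"grip":1},{"tx":0,"ty":0,"tz":0,"rx":0,"ry":0,"rz":0,"grip":1},{"tx":0,"ty":0,"tz":0,"rx":0,"ry":0,"rz":0,"grip":1},{"tx":0,"ty":0,"tz":0,"rx":0,"ry":0,"rz":0,"grip":1}]' 25; python3 -c "
from h import *
plan([.5805,-.2334,.13],yaw=.243)"
```

```text
time_s: 3.3
ee_pos: [0.582, -0.2334, 0.13]
eef_rot: [3.141, 0.001, 0.243]
force: [0.2, 0.9, 1.0]
grip_width: 0.0436
ee [ 0.582  -0.2334  0.13  ] rpy [3.1415e+00 8.0000e-04 2.4300e-01] gw 0.0436 F [0.2 0.9 1. ] t 3.3
shift units(40mm) in tool axes [-0.04 -0.01  0.  ]
rot units(4deg) [ 0.    0.01 -0.  ]
```

Gripped at 43.6 mm (44 expected). Next I'll lift and move to view the carrier.

```bash
python3 -m pendant '[{"tx":0,"ty":0,"tz":-0.5,"rx":0,"ry":0,"rz":0,"grip":1},{"tx":0,"ty":0,"tz":-1,"rx":0,"ry":0,"rz":0,"grip":1},{"tx":0,"ty":0,"tz":-1,"rx":0,"ry":0,"rz":0,"grip":1},{"tx":0,"ty":0,"tz":-0.7,"rx":0,"ry":0,"rz":0,"grip":1},{"tx":0,"ty":0,"tz":-0.1,"rx":0,"ry":0,"rz":0,"grip":1}]' 25; python3 -c "
from h import *
plan([.44,.03,.26],yaw=.12)"
```

```text
time_s: 3.72
ee_pos: [0.5808, -0.2328, 0.2629]
eef_rot: [-3.136, 0.008, 0.243]
force: [0.4, 0.6, 0.2]
grip_width: 0.0436
ee [ 0.5808 -0.2328  0.2629] rpy [-3.1359  0.0082  0.2429] gw 0.0436 F [0.4 0.6 0.2] t 3.72
shift units(40mm) in tool axes [-1.84 -7.22  0.13]
rot units(4deg) [-0.07  0.12  1.76]
```

```bash
python3 -m pendant '[{"tx":-0.24,"ty":-0.9,"tz":0,"rx":0,"ry":0,"rz":0.25,"grip":1},{"tx":-0.25,"ty":-0.95,"tz":0,"rx":0,"ry":0,"rz":0.25,"grip":1},{"tx":-0.25,"ty":-0.95,"tz":0,"rx":0,"ry":0,"rz":0.25,"grip":1},{"tx":-0.25,"ty":-0.95,"tz":0,"rx":0,"ry":0,"rz":0.25,"grip":1},{"tx":-0.25,"ty":-0.95,"tz":0,"rx":0,"ry":0,"rz":0.25,"grip":1},{"tx":-0.25,"ty":-0.95,"tz":0,"rx":0,"ry":0,"rz":0.25,"grip":1},{"tx":-0.25,"ty":-0.95,"tz":0,"rx":0,"ry":0,"rz":0.25,"grip":1},{"tx":-0.1,"ty":-0.4,"tz":0,"rx":0,"ry":0,"rz":0.1,"grip":1}]' 25; python3 -c "
from h import *
plan([.44,.03,.26],yaw=.12)"
```

```text
time_s: 4.38
ee_pos: [0.4497, 0.0353, 0.2577]
eef_rot: [-3.137, 0.014, 0.101]
force: [-0.6, -0.5, -0.7]
grip_width: 0.0435
ee [0.4497 0.0353 0.2577] rpy [-3.137   0.0135  0.1005] gw 0.0435 F [-0.6 -0.5 -0.7] t 4.38
shift units(40mm) in tool axes [-0.25  0.11 -0.05]
rot units(4deg) [-0.07  0.19 -0.28]
```

```bash
python3 -m pendant '[{"tx":-0.2,"ty":0.1,"tz":0,"rx":-0.07,"ry":0.19,"rz":-0.28,"grip":1},{"tx":0,"ty":0,"tz":0,"rx":0,"ry":0,"rz":0,"grip":1},{"tx":0,"ty":0,"tz":0,"rx":0,"ry":0,"rz":0,"grip":1}]' 25; python3 -c "
from h import *
snap('wrist','w4')
plan([.44,.03,.26],yaw=.12)"
```

```text
time_s: 4.63
ee_pos: [0.4396, 0.0343, 0.2556]
eef_rot: [-3.141, 0.003, 0.125]
force: [-0.1, -0.2, -1.9]
grip_width: 0.0431
ee [0.4397 0.034  0.2555] rpy [-3.141e+00  3.100e-03  1.249e-01] gw 0.0433 F [-0.3 -0.8 -1. ] t 4.68
shift units(40mm) in tool axes [-0.01  0.1  -0.11]
rot units(4deg) [-0.01  0.05  0.07]
```

View pics/w4.png

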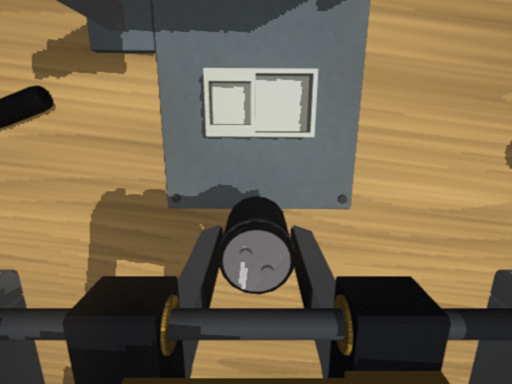

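The carrier's rim shows at about (203,69), (318,69), (316,136) and (204,137), with the narrow cell left and the wide one right. Zoom in for precision.

Run:
```python
from h import *
a=cv2.imread('pics/w4.png')[55:215,155:375]; cv2.imwrite('pics/w4z.png',cv2.resize(a,None,fx=3.5,fy=3.5,interpolation=cv2.INTER_CUBIC))
```

```text
(no output)
```

View pics/w4z.png

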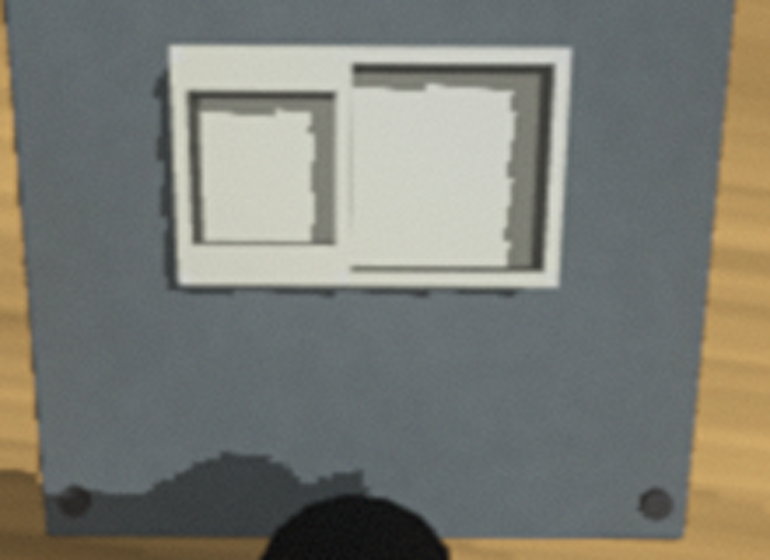

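Run:
```python
from h import *
W=load('w4');T=load('top0');S=load('side0')
z=lambda x,y:((x+.5)/3.5-.5+155,(y+.5)/3.5-.5+55)
t=lambda x,y:((x+.5)/4-.5+190,(y+.5)/4-.5+125)
BL,BR,FR,FL=[atz(W,*z(*p),.04) for p in [(168,45),(572,47),(559,287),(178,286)]]
print(BL,BR,FR,FL)
print('h BL',tri((W,*z(168,45)),(T,*t(165,228)))[0],tri((W,*z(559,287)),(T,*t(286,274)))[0])
print('dims',np.linalg.norm(BL-BR),np.linalg.norm(FL-FR),np.linalg.norm(BL-FL),np.linalg.norm(BR-FR))
c=(BL+BR+FR+FL)/4; yaws=[np.arctan2(-(a-b)[0],(a-b)[1]) for a,b in [(BL,BR),(FL,FR)]]; print('c',c,'yaws',yaws,[np.arctan2((a-b)[1],(a-b)[0]) for a,b in [(BL,FL),(BR,FR)]])
pl,pr=atz(W,*z(47,534),.012),atz(W,*z(685,538),.012); print('plate front',pl,pr,np.linalg.norm(pl-pr),'yaw',np.arctan2(-(pl-pr)[0],(pl-pr)[1]))
ya=np.mean(yaws+[np.arctan2(-(pl-pr)[0],(pl-pr)[1])])
for nm,cs in [('wide',[(352,65),(555,65),(545,271),(350,270)]),('narrow',[(187,91),(336,91),(336,244),(192,244)])]:
    P=np.array([atz(W,*z(*p),.04) for p in cs]); print(nm,P.mean(0),np.linalg.norm(P[0]-P[1]),np.linalg.norm(P[1]-P[2]))
ex=np.array([np.cos(ya),np.sin(ya),0]);ey=np.array([-np.sin(ya),np.cos(ya),0])
print('yaw',ya,'wide',c-22*ey/1000,'narrow',c+29*ey/1000)
J=(pl+pr)/2+.135*ex; print('jig',J,'carrier in jig',(c-J)@ex,(c-J)@ey)
```

```text
[0.55022538 0.09859842 0.04      ] [ 0.5631524  -0.00718235  0.04      ] [ 0.50137201 -0.01492123  0.04      ] [0.48818367 0.09098883 0.04      ]
h BL [0.54816624 0.09572965 0.0554256 ] [ 0.50257244 -0.01521771  0.04276771]
dims 0.10656772165957261 0.10672803873442599 0.06250663552310214 0.062263207051524376
c [0.52573337 0.04187092 0.04      ] yaws [np.float64(0.1216028983997125), np.float64(0.12388632013490729)] [np.float64(0.12204317627322482), np.float64(0.12461526179071561)]
plate front [0.40030574 0.13158051 0.012     ] [ 0.42536577 -0.07588559  0.012     ] 0.20897412959147804 yaw 0.12020858714891249
wide [0.52838033 0.01994619 0.04      ] 0.05378342542093886 0.05345758823410121
narrow [0.52231839 0.07061658 0.04      ] 0.03974655838919069 0.03969308183534179
yaw 0.12189926856117743 wide [0.52840851 0.02003417 0.04      ] narrow [0.52220703 0.07065572 0.04      ]
jig [0.54683399 0.04426313 0.012     ] carrier in jig -0.021234931488311844 0.00019131973091551284
```

Run:
```python
from h import *
W=load('w4')
p=atz(W,256.5,257,.2555-.07); q=p-np.array([.4397,.034,.2555]); a=.1249
print(p, 'off tool x',q[0]*np.cos(a)+q[1]*np.sin(a),'tool y',q[0]*np.sin(a)-q[1]*np.cos(a))
plan([.5284+.001,.0200,.22],yaw=.122)
```

```text
[0.43965064 0.03433639 0.1855    ] off tool x -7.0673338383157e-06 tool y -0.0003399154382730307
ee [0.4397 0.034  0.2555] rpy [-3.141e+00  3.100e-03  1.249e-01] gw 0.0433 F [-0.3 -0.8 -1. ] t 4.68
shift units(40mm) in tool axes [2.18 0.63 0.88]
rot units(4deg) [-0.01  0.05  0.04]
```

```bash
python3 -m pendant '[{"tx":0.7,"ty":0.2,"tz":0.2,"rx":0,"ry":0.05,"rz":0.04,"grip":1},{"tx":0.8,"ty":0.23,"tz":0.3,"rx":0,"ry":0,"rz":0,"grip":1},{"tx":0.65,"ty":0.2,"tz":0.3,"rx":0,"ry":0,"rz":0,"grip":1},{"tx":0.1,"ty":0,"tz":0,"rx":0,"ry":0,"rz":0,"grip":1},{"tx":0,"ty":0,"tz":0,"rx":0,"ry":0,"rz":0,"grip":1}]' 25; python3 -c "
from h import *
plan([.529,.0200,.15],yaw=.122)"
```

```text
time_s: 5.1
ee_pos: [0.5374, 0.0166, 0.2201]
eef_rot: [-3.141, 0.001, 0.116]
force: [-0.3, -0.1, -1.8]
grip_width: 0.0437
ee [0.5374 0.0166 0.2201] rpy [-3.1405e+00  1.0000e-03  1.1560e-01] gw 0.0437 F [-0.3 -0.1 -1.8] t 5.1
shift units(40mm) in tool axes [-0.2  -0.11  1.75]
rot units(4deg) [-0.02  0.01 -0.09]
```

```bash
python3 -m pendant '[{"tx":-0.2,"ty":-0.1,"tz":0.2,"rx":0,"ry":0,"rz":-0.09,"grip":1},{"tx":-0.02,"ty":0,"tz":0.5,"rx":0,"ry":0,"rz":0,"grip":1},{"tx":0,"ty":0,"tz":0.2,"rx":0,"ry":0,"rz":0,"grip":1},{"tx":0,"ty":0,"tz":0,"rx":0,"ry":0,"rz":0,"grip":1}]' 25; python3 -c "
from h import *
plan([.529,.0200,.15],yaw=.122)"
```

```text
time_s: 5.43
ee_pos: [0.527, 0.0183, 0.183]
eef_rot: [-3.14, 0.002, 0.118]
force: [1.0, 0.4, -1.1]
grip_width: 0.0438
ee [0.527  0.0183 0.183 ] rpy [-3.1402e+00  2.3000e-03  1.1830e-01] gw 0.0438 F [ 1.   0.4 -1.1] t 5.43
shift units(40mm) in tool axes [ 0.06 -0.04  0.82]
rot units(4deg) [-0.02  0.03 -0.05]
```

```bash
python3 -m pendant '[{"tx":0.04,"ty":-0.04,"tz":0.3,"rx":0,"ry":0,"rz":-0.05,"grip":1},{"tx":0.01,"ty":0,"tz":0.4,"rx":0,"ry":0,"rz":0,"grip":1},{"tx":0,"ty":0,"tz":0.15,"rx":0,"ry":0,"rz":0,"grip":1},{"tx":0,"ty":0,"tz":0,"rx":0,"ry":0,"rz":0,"grip":1}]' 25; python3 -c "
from h import *
snap('wrist','w5');snap('side','s5')
plan([.529,.0200,.146],yaw=.122)"
```

```text
time_s: 5.77
ee_pos: [0.5293, 0.0202, 0.1492]
eef_rot: [-3.141, -0.001, 0.121]
force: [0.4, -0.9, -0.7]
grip_width: 0.0435
ee [0.5296 0.0202 0.1503] rpy [-3.1408e+00 -2.0000e-03  1.2150e-01] gw 0.0437 F [ 0.8 -0.4 -1.2] t 5.87
shift units(40mm) in tool axes [-0.02  0.    0.11]
rot units(4deg) [-0.01 -0.03 -0.01]
```

View pics/w5.png

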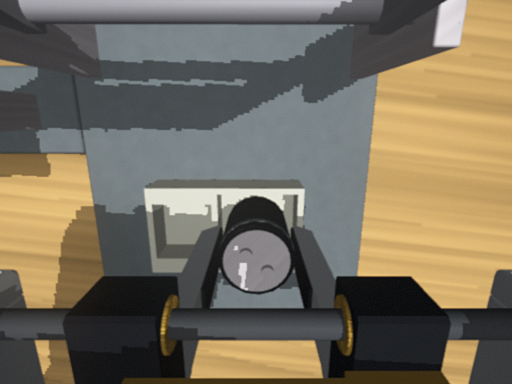

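The cap at (257,257) is sinking into the wide (right) cell, with no contact force. I'll lower the last 4 mm and release.

```bash
python3 -m pendant '[{"tx":-0.02,"ty":0,"tz":0.1,"rx":0,"ry":0,"rz":0,"grip":1},{"tx":0,"ty":0,"tz":0.05,"rx":0,"ry":0,"rz":0,"grip":1},{"tx":0,"ty":0,"tz":0,"rx":0,"ry":0,"rz":0,"grip":1}]' 25; python3 -c "
from h import *
plan([.529,.0200,.146],yaw=.122)"
```

```text
time_s: 6.12
ee_pos: [0.5296, 0.0202, 0.1463]
eef_rot: [-3.141, -0.006, 0.122]
force: [-0.3, -0.3, -1.6]
grip_width: 0.0436
ee [0.5296 0.0202 0.1463] rpy [-3.1412 -0.0055  0.1215] gw 0.0436 F [-0.3 -0.3 -1.6] t 6.12
shift units(40mm) in tool axes [-0.02  0.    0.01]
rot units(4deg) [-0.01 -0.08 -0.01]
```

```bash
python3 -m pendant '[{"tx":0,"ty":0,"tz":0.03,"rx":0,"ry":0,"rz":0,"grip":1},{"tx":0,"ty":0,"tz":0,"rx":0,"ry":0,"rz":0,"grip":-0.1},{"tx":0,"ty":0,"tz":0,"rx":0,"ry":0,"rz":0,"grip":-0.6},{"tx":0,"ty":0,"tz":0,"rx":0,"ry":0,"rz":0,"grip":-0.6},{"tx":0,"ty":0,"tz":-0.3,"rx":0,"ry":0,"rz":0,"grip":-0.6},{"tx":0,"ty":0,"tz":-0.8,"rx":0,"ry":0,"rz":0,"grip":-0.8},{"tx":0,"ty":0,"tz":-1,"rx":0,"ry":0,"rz":0,"grip":-1},{"tx":0,"ty":0,"tz":-0.6,"rx":0,"ry":0,"rz":0,"grip":-1}]' 25; python3 -c "
from h import *
snap('wrist','w6')
plan([.452,-.325,.25],yaw=.3)"
```

```text
time_s: 6.78
ee_pos: [0.5277, 0.02, 0.2554]
eef_rot: [-3.14, 0.001, 0.121]
force: [0.2, 0.1, 0.5]
grip_width: 0.0868
ee [0.5286 0.02   0.2593] rpy [-3.141  -0.0042  0.1214] gw 0.0907 F [1.6 1.1 4.9] t 6.83
shift units(40mm) in tool axes [-2.95  8.33  0.21]
rot units(4deg) [-0.   -0.06 -2.56]
```

View pics/w6.png

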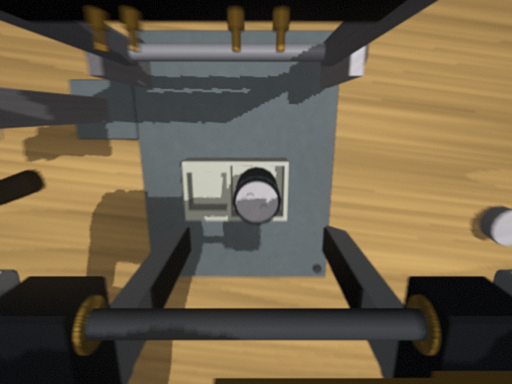

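The fat capacitor stands upright in the wide cell at (257,195). On to the slim one.

```bash
python3 -m pendant '[{"tx":-0.33,"ty":0.93,"tz":0,"rx":0,"ry":0,"rz":0,"grip":-1},{"tx":-0.33,"ty":0.93,"tz":0,"rx":0,"ry":0,"rz":0,"grip":-1},{"tx":-0.33,"ty":0.93,"tz":0,"rx":0,"ry":0,"rz":0,"grip":-1},{"tx":-0.33,"ty":0.93,"tz":0,"rx":0,"ry":0,"rz":0,"grip":-1},{"tx":-0.33,"ty":0.93,"tz":0,"rx":0,"ry":0,"rz":0,"grip":-1},{"tx":-0.33,"ty":0.93,"tz":0,"rx":0,"ry":0,"rz":0,"grip":-1},{"tx":-0.33,"ty":0.93,"tz":0,"rx":0,"ry":0,"rz":0,"grip":-1},{"tx":-0.33,"ty":0.93,"tz":0,"rx":0,"ry":0,"rz":0,"grip":-1}]' 25; python3 -m pendant '[{"tx":0,"ty":0,"tz":0,"rx":0,"ry":0,"rz":-1,"grip":-1},{"tx":0,"ty":0,"tz":0,"rx":0,"ry":0,"rz":-1,"grip":-1},{"tx":0,"ty":0,"tz":0,"rx":0,"ry":0,"rz":-1,"grip":-1},{"tx":0,"ty":0,"tz":0,"rx":0,"ry":0,"rz":-1,"grip":-1},{"tx":0,"ty":0,"tz":0,"rx":0,"ry":0,"rz":-1,"grip":-1},{"tx":0,"ty":0,"tz":0,"rx":0,"ry":0,"rz":-1,"grip":-1},{"tx":0,"ty":0,"tz":0,"rx":0,"ry":0,"rz":-1,"grip":-1},{"tx":0,"ty":0,"tz":0,"rx":0,"ry":0,"rz":-1,"grip":-1}]'; python3 -c "
from h import *
plan([.4517,-.325,.20],yaw=.82)"
```

```text
time_s: 7.5
ee_pos: [0.4588, -0.2945, 0.2687]
eef_rot: [3.138, -0.017, 0.133]
force: [1.2, -0.4, -0.3]
grip_width: 0.0938
time_s: 8.17
ee_pos: [0.4545, -0.3035, 0.2731]
eef_rot: [3.126, -0.011, 0.704]
force: [0.4, -0.1, 0.3]
grip_width: 0.0941
ee [ 0.4545 -0.3035  0.2731] rpy [ 3.1259 -0.0113  0.7038] gw 0.0941 F [ 0.4 -0.1  0.3] t 8.17
shift units(40mm) in tool axes [-0.42  0.33  1.83]
rot units(4deg) [ 0.23 -0.15 -1.67]
```

```bash
python3 -m pendant '[{"tx":-0.2,"ty":0.15,"tz":0.5,"rx":0.2,"ry":-0.15,"rz":-0.8,"grip":-1},{"tx":-0.2,"ty":0.15,"tz":0.6,"rx":0,"ry":0,"rz":-0.6,"grip":-1},{"tx":0,"ty":0,"tz":0.3,"rx":0,"ry":0,"rz":0,"grip":-1},{"tx":0,"ty":0,"tz":0,"rx":0,"ry":0,"rz":0,"grip":-1},{"tx":0,"ty":0,"tz":0,"rx":0,"ry":0,"rz":0,"grip":-1}]'; python3 -c "
from h import *
snap('wrist','w7')
plan([.4517,-.325,.13],yaw=.82)"
```

```text
time_s: 8.58
ee_pos: [0.4514, -0.3236, 0.2193]
eef_rot: [3.136, -0.0, 0.808]
force: [0.3, 0.4, 0.9]
grip_width: 0.094
ee [ 0.4514 -0.3236  0.2195] rpy [ 3.1354e+00 -4.0000e-04  8.0830e-01] gw 0.0941 F [ 0.4 -0.1 -0.5] t 8.63
shift units(40mm) in tool axes [-0.02  0.02  2.24]
rot units(4deg) [ 0.09 -0.01 -0.17]
```

View pics/w7.png

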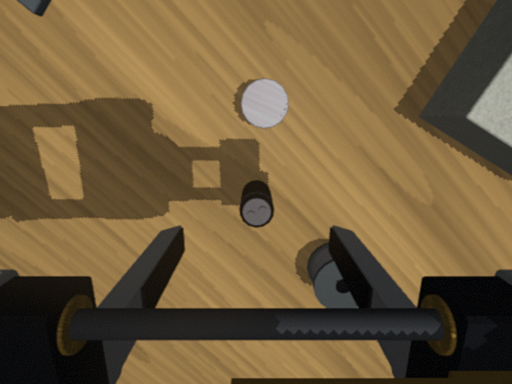

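The slim cap is centred between the fingers at (257,209); the spool is clear of them. I'll descend.

```bash
python3 -m pendant '[{"tx":-0.02,"ty":0.02,"tz":0.6,"rx":0.08,"ry":0,"rz":-0.15,"grip":-1},{"tx":0,"ty":0,"tz":0.8,"rx":0,"ry":0,"rz":0,"grip":-1},{"tx":0,"ty":0,"tz":0.6,"rx":0,"ry":0,"rz":0,"grip":-0.6},{"tx":0,"ty":0,"tz":0.2,"rx":0,"ry":0,"rz":0,"grip":-0.4},{"tx":0,"ty":0,"tz":0,"rx":0,"ry":0,"rz":0,"grip":-0.2}]'; python3 -c "
from h import *
plan([.4517,-.325,.13],yaw=.82)"
```

```text
time_s: 9.05
ee_pos: [0.4546, -0.3249, 0.1363]
eef_rot: [3.13, -0.002, 0.816]
force: [-0.7, 0.1, -0.0]
grip_width: 0.0774
ee [ 0.4546 -0.3249  0.1363] rpy [ 3.1299e+00 -1.5000e-03  8.1570e-01] gw 0.0774 F [-0.7  0.1 -0. ] t 9.05
shift units(40mm) in tool axes [-0.05 -0.05  0.16]
rot units(4deg) [ 0.17 -0.02 -0.06]
```

```bash
python3 -m pendant '[{"tx":-0.05,"ty":-0.05,"tz":0.15,"rx":0.17,"ry":0,"rz":0,"grip":0},{"tx":0,"ty":0,"tz":0,"rx":0,"ry":0,"rz":0,"grip":0.1},{"tx":0,"ty":0,"tz":0,"rx":0,"ry":0,"rz":0,"grip":0.2}]'; python3 -c "
from h import *
snap('wrist','w8')
plan([.4517,-.325,.13],yaw=.82)"
```

```text
time_s: 9.3
ee_pos: [0.4528, -0.3255, 0.1337]
eef_rot: [3.139, -0.002, 0.815]
force: [0.1, -0.1, 1.5]
grip_width: 0.0574
ee [ 0.4528 -0.3255  0.1338] rpy [ 3.1387e+00 -1.9000e-03  8.1520e-01] gw 0.0538 F [-0.2 -1.2  0.1] t 9.35
shift units(40mm) in tool axes [-0.01 -0.03  0.09]
rot units(4deg) [ 0.04 -0.03 -0.07]
```

View pics/w8.png

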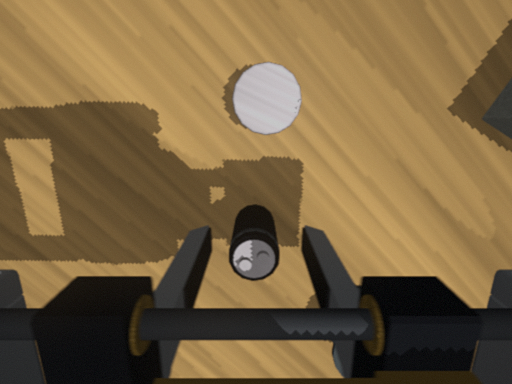

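The cap top is at (254,257), well centred. I'll close.

```bash
python3 -m pendant '[{"tx":-0.01,"ty":-0.03,"tz":0.08,"rx":0.04,"ry":0,"rz":0,"grip":0.3},{"tx":0,"ty":0,"tz":0,"rx":0,"ry":0,"rz":0,"grip":1},{"tx":0,"ty":0,"tz":0,"rx":0,"ry":0,"rz":0,"grip":1},{"tx":0,"ty":0,"tz":0,"rx":0,"ry":0,"rz":0,"grip":1},{"tx":0,"ty":0,"tz":0,"rx":0,"ry":0,"rz":0,"grip":1}]' 25; python3 -c "
from h import *
plan([.4517,-.325,.13],yaw=.82)"
```

```text
time_s: 9.77
ee_pos: [0.4521, -0.3254, 0.1327]
eef_rot: [3.138, -0.002, 0.815]
force: [0.6, 0.5, -1.3]
grip_width: 0.0294
ee [ 0.4521 -0.3254  0.1327] rpy [ 3.1382e+00 -2.1000e-03  8.1490e-01] gw 0.0294 F [ 0.6  0.5 -1.3] t 9.77
shift units(40mm) in tool axes [ 0.   -0.02  0.07]
rot units(4deg) [ 0.05 -0.03 -0.07]
```

```bash
python3 -m pendant '[{"tx":0,"ty":0,"tz":-0.5,"rx":0,"ry":0,"rz":0,"grip":1},{"tx":0,"ty":0,"tz":-1,"rx":0,"ry":0,"rz":0,"grip":1},{"tx":0,"ty":0,"tz":-1,"rx":0,"ry":0,"rz":0,"grip":1},{"tx":0,"ty":0,"tz":-0.9,"rx":0,"ry":0,"rz":0,"grip":1},{"tx":0,"ty":0,"tz":-0.1,"rx":0,"ry":0,"rz":0,"grip":1}]' 25; python3 -c "
from h import *
plan([.47,.06,.26],yaw=.82)"
```

```text
time_s: 10.18
ee_pos: [0.4506, -0.3246, 0.2755]
eef_rot: [-3.137, -0.002, 0.815]
force: [0.4, -0.3, 0.1]
grip_width: 0.0295
ee [ 0.4506 -0.3246  0.2755] rpy [-3.1372e+00 -1.6000e-03  8.1480e-01] gw 0.0295 F [ 0.4 -0.3  0.1] t 10.18
shift units(40mm) in tool axes [ 7.33 -6.24  0.43]
rot units(4deg) [-0.06 -0.02 -0.07]
```

```bash
python3 -m pendant '[{"tx":0.75,"ty":-0.64,"tz":0,"rx":0,"ry":0,"rz":0,"grip":1},{"tx":0.75,"ty":-0.64,"tz":0,"rx":0,"ry":0,"rz":0,"grip":1},{"tx":0.75,"ty":-0.64,"tz":0,"rx":0,"ry":0,"rz":0,"grip":1},{"tx":0.75,"ty":-0.64,"tz":0,"rx":0,"ry":0,"rz":0,"grip":1},{"tx":0.75,"ty":-0.64,"tz":0,"rx":0,"ry":0,"rz":0,"grip":1},{"tx":0.75,"ty":-0.64,"tz":0,"rx":0,"ry":0,"rz":0,"grip":1},{"tx":0.75,"ty":-0.64,"tz":0,"rx":0,"ry":0,"rz":0,"grip":1},{"tx":0.7,"ty":-0.6,"tz":0,"rx":0,"ry":0,"rz":0,"grip":1}]' 25; python3 -c "
from h import *
plan([.47,.06,.26],yaw=.82)"
```

```text
time_s: 10.85
ee_pos: [0.4654, -0.0055, 0.2773]
eef_rot: [3.139, -0.002, 0.804]
force: [0.6, -0.6, -1.1]
grip_width: 0.0295
ee [ 0.4654 -0.0055  0.2773] rpy [ 3.1389e+00 -2.4000e-03  8.0430e-01] gw 0.0295 F [ 0.6 -0.6 -1.1] t 10.85
shift units(40mm) in tool axes [ 1.26 -1.05  0.43]
rot units(4deg) [ 0.04 -0.03 -0.23]
```

```bash
python3 -m pendant '[{"tx":0.6,"ty":-0.5,"tz":0.1,"rx":0,"ry":0,"rz":-0.1,"grip":1},{"tx":0.3,"ty":-0.25,"tz":0.1,"rx":0,"ry":0,"rz":-0.1,"grip":1},{"tx":0,"ty":0,"tz":0,"rx":0,"ry":0,"rz":0,"grip":1},{"tx":0,"ty":0,"tz":0,"rx":0,"ry":0,"rz":0,"grip":1}]' 25; python3 -c "
from h import *
snap('wrist','w9')
plan([.5222,.0706,.22],yaw=.82)"
```

```text
time_s: 11.18
ee_pos: [0.4676, 0.0497, 0.2685]
eef_rot: [3.139, -0.003, 0.826]
force: [-0.1, -1.0, 0.4]
grip_width: 0.0299
ee [0.4677 0.0493 0.2684] rpy [ 3.1393e+00 -3.0000e-03  8.2550e-01] gw 0.0298 F [ 0.7 -0.1 -0.5] t 11.23
shift units(40mm) in tool axes [1.31 0.64 1.22]
rot units(4deg) [ 0.03 -0.04  0.08]
```

View pics/w9.png

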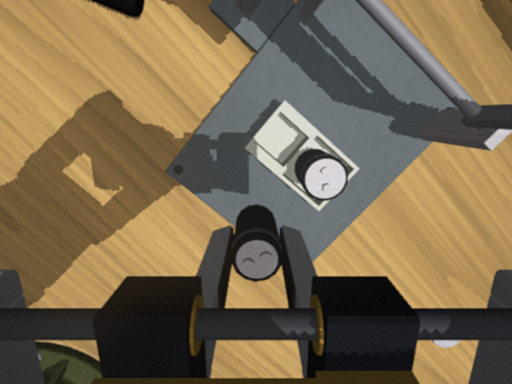

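The slim cap is held at (257,257) and the narrow cell is free at (280,133). At this yaw the wrist camera would sweep close to the catch pawl, so I'll turn to about 1.43 rad, with the jaws roughly along jig x.

```bash
python3 -m pendant '[{"tx":0,"ty":0,"tz":0,"rx":0,"ry":0,"rz":-1,"grip":1},{"tx":0,"ty":0,"tz":0,"rx":0,"ry":0,"rz":-1,"grip":1},{"tx":0,"ty":0,"tz":0,"rx":0,"ry":0,"rz":-1,"grip":1},{"tx":0,"ty":0,"tz":0,"rx":0,"ry":0,"rz":-1,"grip":1},{"tx":0,"ty":0,"tz":0,"rx":0,"ry":0,"rz":-1,"grip":1},{"tx":0,"ty":0,"tz":0,"rx":0,"ry":0,"rz":-1,"grip":1},{"tx":0,"ty":0,"tz":0,"rx":0,"ry":0,"rz":-1,"grip":1},{"tx":0,"ty":0,"tz":0,"rx":0,"ry":0,"rz":-1,"grip":1}]' 25; python3 -c "
from h import *
plan([.5222,.0706,.24],yaw=1.43)"
```

```text
time_s: 11.9
ee_pos: [0.4682, 0.0389, 0.2689]
eef_rot: [3.137, -0.0, 1.394]
force: [-0.6, 0.2, -1.2]
grip_width: 0.0297
ee [0.4682 0.0389 0.2689] rpy [ 3.1374e+00 -2.0000e-04  1.3940e+00] gw 0.0297 F [-0.6  0.2 -1.2] t 11.9
shift units(40mm) in tool axes [1.02 1.19 0.73]
rot units(4deg) [ 0.06 -0.   -0.52]
```

```bash
python3 -m pendant '[{"tx":0.4,"ty":0.5,"tz":0.2,"rx":0,"ry":0,"rz":-0.4,"grip":1},{"tx":0.4,"ty":0.5,"tz":0.2,"rx":0,"ry":0,"rz":0,"grip":1},{"tx":0.1,"ty":0.15,"tz":0.1,"rx":0,"ry":0,"rz":0,"grip":1},{"tx":0,"ty":0,"tz":0,"rx":0,"ry":0,"rz":0,"grip":1},{"tx":0,"ty":0,"tz":0,"rx":0,"ry":0,"rz":0,"grip":1}]' 25; python3 -c "
from h import *
snap('wrist','w10');snap('side','s10')
plan([.5222,.0706,.19],yaw=1.43)"
```

```text
time_s: 12.32
ee_pos: [0.5215, 0.0608, 0.2491]
eef_rot: [3.136, 0.001, 1.419]
force: [-0.7, -0.1, -0.0]
grip_width: 0.0294
ee [0.5212 0.0609 0.2495] rpy [3.1357e+00 5.0000e-04 1.4191e+00] gw 0.0297 F [-0.2  0.1 -0.7] t 12.42
shift units(40mm) in tool axes [ 0.24 -0.02  1.49]
rot units(4deg) [ 0.09  0.01 -0.16]
```

View pics/w10.png

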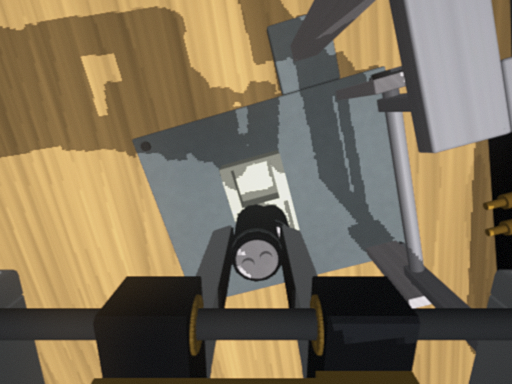

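View pics/s10.png

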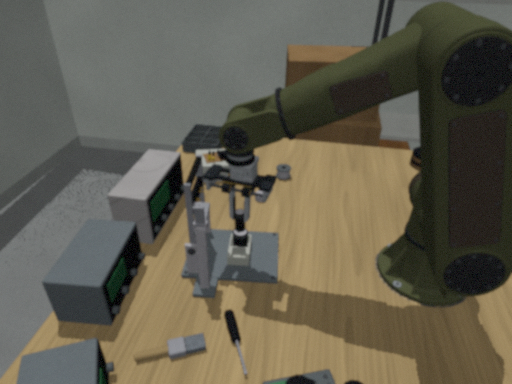

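The slim cap at (257,257) is still about 10 mm short of the narrow cell in +y; the pawl is off to the right of the image and clear. I'll align and lower.

```bash
python3 -m pendant '[{"tx":0.24,"ty":-0.02,"tz":0.3,"rx":0.09,"ry":0,"rz":-0.15,"grip":1},{"tx":0.03,"ty":0,"tz":0.5,"rx":0,"ry":0,"rz":0,"grip":1},{"tx":0,"ty":0,"tz":0.5,"rx":0,"ry":0,"rz":0,"grip":1},{"tx":0,"ty":0,"tz":0,"rx":0,"ry":0,"rz":0,"grip":1},{"tx":0,"ty":0,"tz":0,"rx":0,"ry":0,"rz":0,"grip":1}]' 25; python3 -c "
from h import *
plan([.5222,.0706,.15],yaw=1.43)"
```

```text
time_s: 12.83
ee_pos: [0.5205, 0.0722, 0.1963]
eef_rot: [3.14, -0.0, 1.43]
force: [-0.0, 0.6, -0.5]
grip_width: 0.0293
ee [0.5205 0.0722 0.1963] rpy [ 3.1400e+00 -3.0000e-04  1.4298e+00] gw 0.0293 F [-0.   0.6 -0.5] t 12.83
shift units(40mm) in tool axes [-0.03  0.05  1.16]
rot units(4deg) [ 0.02 -0.   -0.  ]
```

```bash
python3 -m pendant '[{"tx":-0.03,"ty":0.04,"tz":0.2,"rx":0,"ry":0,"rz":0,"grip":1},{"tx":0,"ty":0,"tz":0.3,"rx":0,"ry":0,"rz":0,"grip":1},{"tx":0,"ty":0,"tz":0.1,"rx":0,"ry":0,"rz":0,"grip":1},{"tx":0,"ty":0,"tz":0,"rx":0,"ry":0,"rz":0,"grip":1}]' 25; python3 -c "
from h import *
snap('wrist','w11')
plan([.5222,.0706,.15],yaw=1.43)"
```

```text
time_s: 13.17
ee_pos: [0.5223, 0.071, 0.1722]
eef_rot: [3.137, -0.001, 1.43]
force: [0.3, -0.1, -1.0]
grip_width: 0.0296
ee [0.5223 0.071  0.1725] rpy [ 3.1374e+00 -1.0000e-03  1.4303e+00] gw 0.0296 F [ 0.3 -0.7 -0.6] t 13.22
shift units(40mm) in tool axes [-0.01 -0.    0.56]
rot units(4deg) [ 0.06 -0.01  0.  ]
```

View pics/w11.png

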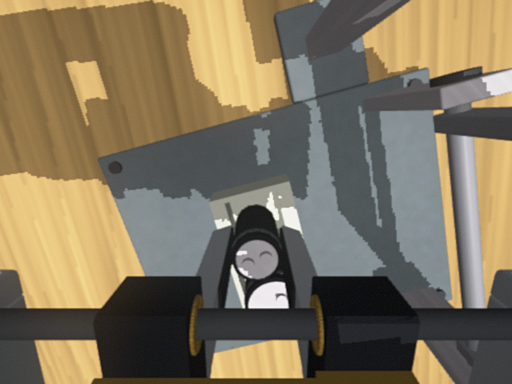

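Aligned over the narrow cell, with the bottom at about the rim height. Continue down.

```bash
python3 -m pendant '[{"tx":0,"ty":0,"tz":0.25,"rx":0.06,"ry":0,"rz":0,"grip":1},{"tx":0,"ty":0,"tz":0.3,"rx":0,"ry":0,"rz":0,"grip":1},{"tx":0,"ty":0,"tz":0.1,"rx":0,"ry":0,"rz":0,"grip":1},{"tx":0,"ty":0,"tz":0,"rx":0,"ry":0,"rz":0,"grip":1}]' 25; python3 -c "
from h import *
plan([.5222,.0706,.1487],yaw=1.43)"
```

```text
time_s: 13.55
ee_pos: [0.523, 0.0712, 0.1472]
eef_rot: [3.14, -0.002, 1.43]
force: [-3.5, -0.6, 9.9]
grip_width: 0.0295
ee [0.523  0.0712 0.1472] rpy [ 3.1397e+00 -1.8000e-03  1.4301e+00] gw 0.0295 F [-3.5 -0.6  9.9] t 13.55
shift units(40mm) in tool axes [-0.02 -0.02 -0.04]
rot units(4deg) [ 0.03 -0.03  0.  ]
```

Floor contact is felt (10 N) at the expected height. Release and lift.

```bash
python3 -m pendant '[{"tx":0,"ty":0,"tz":-0.03,"rx":0,"ry":0,"rz":0,"grip":0.2},{"tx":0,"ty":0,"tz":0,"rx":0,"ry":0,"rz":0,"grip":0},{"tx":0,"ty":0,"tz":0,"rx":0,"ry":0,"rz":0,"grip":-0.1},{"tx":0,"ty":0,"tz":-0.3,"rx":0,"ry":0,"rz":0,"grip":-0.1},{"tx":0,"ty":0,"tz":-0.8,"rx":0,"ry":0,"rz":0,"grip":-0.1},{"tx":0,"ty":0,"tz":-1,"rx":0,"ry":0,"rz":0,"grip":-0.1},{"tx":0,"ty":0.2,"tz":-0.6,"rx":0,"ry":0,"rz":0,"grip":-0.1},{"tx":0,"ty":0,"tz":0,"rx":0,"ry":0,"rz":0,"grip":-0.1}]' 25; python3 -c "
from h import *
snap('wrist','w12')
plan([.45,.04,.3],yaw=1.43)"
```

```text
time_s: 14.22
ee_pos: [0.5302, 0.0698, 0.2622]
eef_rot: [-3.14, -0.001, 1.43]
force: [-1.1, 0.3, 1.0]
grip_width: 0.0514
ee [0.5295 0.0698 0.2603] rpy [-3.1385e+00 -9.0000e-04  1.4302e+00] gw 0.0516 F [ 0.7 -0.3  0.7] t 14.27
shift units(40mm) in tool axes [-1.02 -1.87 -0.99]
rot units(4deg) [-0.04 -0.01  0.  ]
```

View pics/w12.png

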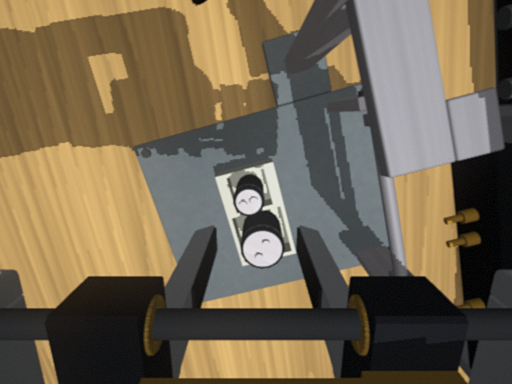

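Both capacitors stand in their cells: slim at (249,198), fat at (263,245). Now the catch. I'll overlay the predicted pivot, thumb and lever on the views to verify the jig pose.

```bash
cat >> h.py <<'E'
YAW=.122; J0=np.array([.5468,.0443,0]); EX=np.array([np.cos(YAW),np.sin(YAW),0]);EY=np.array([-np.sin(YAW),np.cos(YAW),0]);EZ=np.array([0,0,1.])
def jw(x,y,z): return J0+EX*x/1000+EY*y/1000+EZ*z/1000
def wj(p): d=np.array(p)-J0; return np.array([d@EX,d@EY,d[2]])*1000
def thumb(q,dx=0,r=55): return jw(60+dx,140+r*np.sin(q),225+r*np.cos(q))
E
python3 - <<'E'
from h import *
print('pivot',jw(60,140,225),'bar',jw(100,0,285))
for fn,b,sc in [('side0',(170,160,240,260),8),('top0',(185,130,275,230),8)]:
    c=load(fn);x0,y0,x1,y1=b;im=cv2.resize(cv2.imread(f'pics/{fn}.png')[y0:y1,x0:x1],None,fx=sc if fn[0]=='t' else 6,fy=sc if fn[0]=='t' else 6,interpolation=cv2.INTER_CUBIC);k=sc if fn[0]=='t' else 6
    def L(p,q,col):
        P=[tuple(int(v) for v in (proj(c,a)-[x0,y0]+.5)*k) for a in (p,q)];cv2.line(im,P[0],P[1],col,1)
    for q,col in [(0,(0,0,255)),(.25,(0,255,0))]:
        L(thumb(q,-12),thumb(q,12),col);L(thumb(q,-12),thumb(q,-12,0),col)
        e=jw(48,140-72*np.cos(q),225+72*np.sin(q));L(jw(48,140,225),e,col)
    L(jw(100,-70,285),jw(100,70,285),(255,0,0)); L(jw(100,75,95),jw(100,75,285),(255,0,0))
    for a,bb in [((-135,-105),(135,-105)),((135,-105),(135,105)),((135,105),(-135,105)),((-135,105),(-135,-105))]: L(jw(*a,12),jw(*bb,12),(255,255,0))
    cv2.imwrite(f'pics/ov_{fn}.png',im)
E
```

```text
pivot [0.58931637 0.19056127 0.225     ] bar [0.64605672 0.05646976 0.285     ]
```

View pics/ov_side0.png

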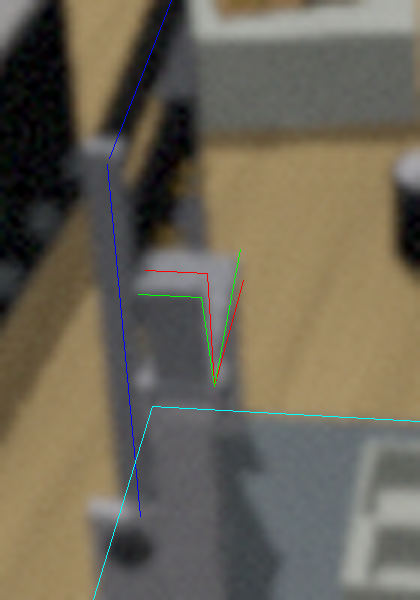

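View pics/ov_top0.png

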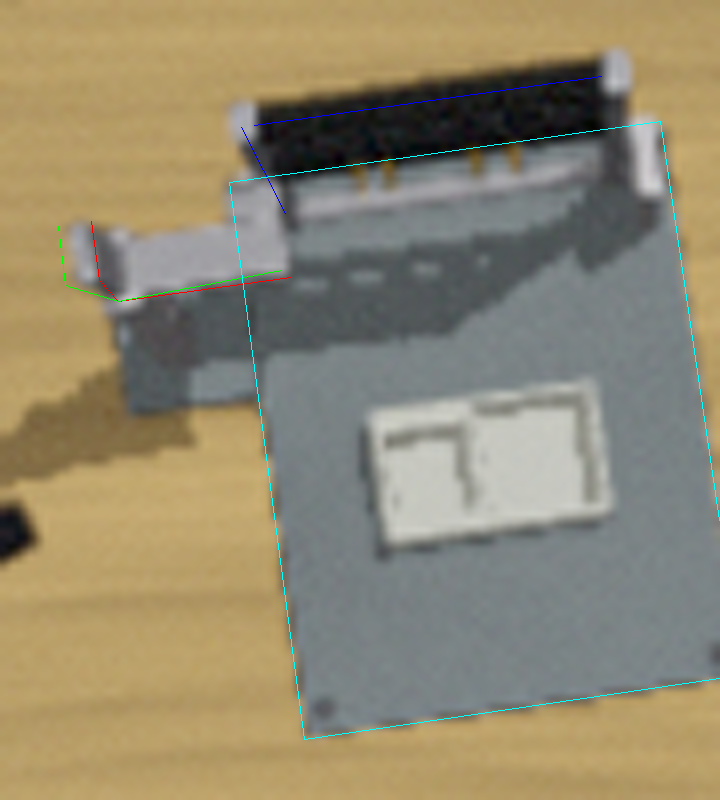

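The overlay matches the images to about 2 mm, with the catch at roughly 0.1 rad. I'll raise, shut the fingers and move over the gap inside the thumb plate.

```bash
python3 -m pendant '[{"tx":0,"ty":0,"tz":-0.8,"rx":0,"ry":0,"rz":0,"grip":0.5},{"tx":0,"ty":0,"tz":-1,"rx":0,"ry":0,"rz":0,"grip":1},{"tx":0,"ty":0,"tz":-1,"rx":0,"ry":0,"rz":-0.5,"grip":1},{"tx":0,"ty":0,"tz":-1,"rx":0,"ry":0,"rz":-1,"grip":1},{"tx":0,"ty":0,"tz":-0.5,"rx":0,"ry":0,"rz":-1,"grip":1},{"tx":0,"ty":0,"tz":0,"rx":0,"ry":0,"rz":-0.8,"grip":1}]' 25; python3 -c "
from h import *
print(jw(60,112,0))
plan(jw(60,112,400),yaw=1.693)"
```

```text
time_s: 14.77
ee_pos: [0.5279, 0.0696, 0.4346]
eef_rot: [-3.128, -0.002, 1.668]
force: [0.4, -0.6, -0.7]
grip_width: 0.0149
[0.5927239  0.16276938 0.        ]
ee [0.5279 0.0696 0.4346] rpy [-3.1277e+00 -2.0000e-03  1.6676e+00] gw 0.0149 F [ 0.4 -0.6 -0.7] t 14.77
shift units(40mm) in tool axes [2.16 1.85 0.84]
rot units(4deg) [-0.2  -0.03 -0.36]
```

```bash
python3 -m pendant '[{"tx":0.7,"ty":0.6,"tz":0.1,"rx":-0.2,"ry":0,"rz":-0.3,"grip":1},{"tx":0.7,"ty":0.6,"tz":0.1,"rx":0,"ry":0,"rz":0,"grip":1},{"tx":0.6,"ty":0.5,"tz":0.1,"rx":0,"ry":0,"rz":0,"grip":1},{"tx":0,"ty":0,"tz":0,"rx":0,"ry":0,"rz":0,"grip":1},{"tx":0,"ty":0,"tz":0,"rx":0,"ry":0,"rz":0,"grip":1}]' 25; python3 -c "
from h import *
snap('wrist','w13');snap('side','s13')
plan(jw(60,112,345),yaw=1.693)"
```

```text
time_s: 15.18
ee_pos: [0.588, 0.1598, 0.4202]
eef_rot: [-3.141, -0.001, 1.692]
force: [0.2, 0.3, 0.1]
grip_width: 0.0004
ee [0.5875 0.1589 0.4205] rpy [-3.1409e+00 -1.5000e-03  1.6911e+00] gw 0.0001 F [-0.2  0.4 -0.1] t 15.28
shift units(40mm) in tool axes [0.08 0.14 1.89]
rot units(4deg) [-0.01 -0.02 -0.03]
```

View pics/w13.png

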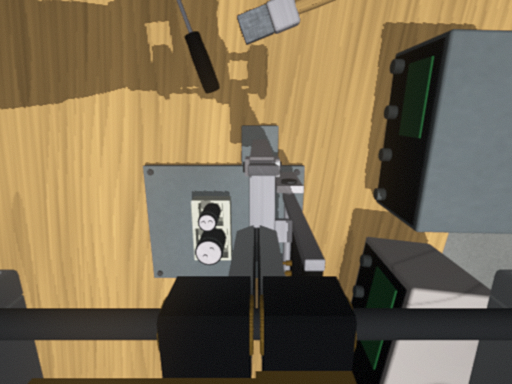

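The fingers are at (257,230), over the pawl, with the thumb plate at (262,163). I'll compare that with the prediction.

Run:
```python
from h import *
c=load('w13');x0,y0,x1,y1=190,110,340,260;k=4
im=cv2.resize(cv2.imread('pics/w13.png')[y0:y1,x0:x1],None,fx=k,fy=k,interpolation=cv2.INTER_CUBIC)
def L(p,q,col):
    P=[tuple(int(v) for v in (proj(c,a)-[x0,y0]+.5)*k) for a in (p,q)];cv2.line(im,P[0],P[1],col,1)
for q,col in [(0,(0,0,255)),(.25,(0,255,0))]:
    L(thumb(q,-12),thumb(q,12),col);L(thumb(q,-12),thumb(q,-12,0),col)
    L(jw(48,140,225),jw(48,140-72*np.cos(q),225+72*np.sin(q)),col)
L(jw(100,75,285),jw(100,70,285),(255,0,0)); L(jw(100,75,95),jw(100,75,285),(255,0,0))
cv2.imwrite('pics/ov_w13.png',im)
```

```text
(no output)
```

View pics/ov_w13.png

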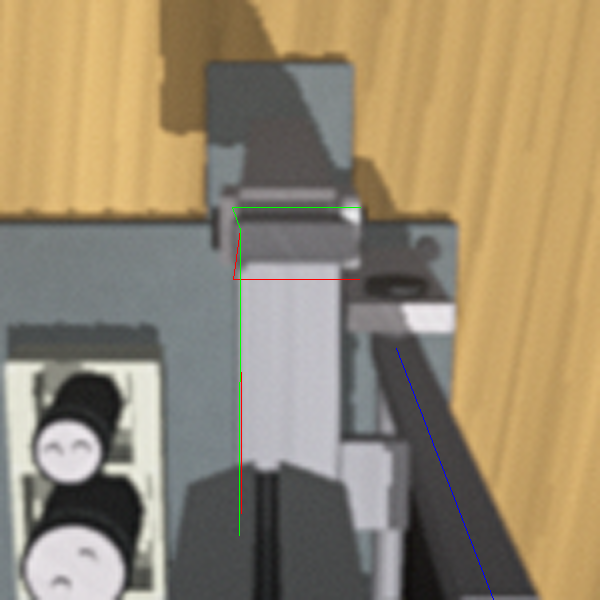

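The thumb's top face spans y 222–262 in the crop, which gives a catch angle of about 0.13 rad and an x fit within 1 mm. I'll lower the closed fingers inside it.

```bash
python3 -m pendant '[{"tx":0.08,"ty":0.14,"tz":0.3,"rx":0,"ry":0,"rz":0,"grip":1},{"tx":0.02,"ty":0.02,"tz":0.6,"rx":0,"ry":0,"rz":0,"grip":1},{"tx":0,"ty":0,"tz":0.5,"rx":0,"ry":0,"rz":0,"grip":1},{"tx":0,"ty":0,"tz":0.1,"rx":0,"ry":0,"rz":0,"grip":1},{"tx":0,"ty":0,"tz":0,"rx":0,"ry":0,"rz":0,"grip":1}]' 25; python3 -c "
from h import *
plan(jw(60,112,352),yaw=1.693);print(wj(ctrl.get_obs()['ee_pos']))"
```

```text
time_s: 15.7
ee_pos: [0.593, 0.1607, 0.3577]
eef_rot: [3.14, -0.001, 1.687]
force: [-0.3, -0.4, 0.2]
grip_width: 0.0005
ee [0.593  0.1607 0.3577] rpy [ 3.140e+00 -1.500e-03  1.687e+00] gw 0.0005 F [-0.3 -0.4  0.2] t 15.7
shift units(40mm) in tool axes [ 0.05 -0.    0.14]
rot units(4deg) [ 0.02 -0.02 -0.09]
[ 60.02519296 109.95267116 357.71093083]
```

```bash
python3 -m pendant '[{"tx":0.2,"ty":0,"tz":0.15,"rx":0,"ry":0,"rz":-0.09,"grip":1},{"tx":0.3,"ty":0,"tz":0,"rx":0,"ry":0,"rz":0,"grip":1},{"tx":0.3,"ty":0,"tz":0,"rx":0,"ry":0,"rz":0,"grip":1},{"tx":0.3,"ty":0,"tz":0,"rx":0,"ry":0,"rz":0,"grip":1},{"tx":0.2,"ty":0,"tz":0,"rx":0,"ry":0,"rz":0,"grip":1},{"tx":0,"ty":0,"tz":0,"rx":0,"ry":0,"rz":0,"grip":1}]' 25; python3 -c "
from h import *
plan(jw(60,170,350),yaw=1.693);print(wj(ctrl.get_obs()['ee_pos']))"
```

```text
time_s: 16.2
ee_pos: [0.5863, 0.217, 0.3549]
eef_rot: [3.136, -0.001, 1.692]
force: [0.0, -1.1, -0.3]
grip_width: 0.0006
ee [0.5863 0.217  0.3549] rpy [ 3.1355e+00 -9.0000e-04  1.6921e+00] gw 0.0006 F [ 0.  -1.1 -0.3] t 16.2
shift units(40mm) in tool axes [ 0.08 -0.01  0.12]
rot units(4deg) [ 0.09 -0.01 -0.01]
[ 60.21696073 166.60662295 354.89610098]
```

```bash
python3 -m pendant '[{"tx":0.2,"ty":0,"tz":0.2,"rx":0.08,"ry":0,"rz":0,"grip":1},{"tx":0.1,"ty":0,"tz":0.25,"rx":0,"ry":0,"rz":0,"grip":1},{"tx":0,"ty":0,"tz":0.2,"rx":0,"ry":0,"rz":0,"grip":1},{"tx":0,"ty":0,"tz":0.1,"rx":0,"ry":0,"rz":0,"grip":1}]' 25; python3 -c "
from h import *
plan(jw(60,178,325),yaw=1.693);print(wj(ctrl.get_obs()['ee_pos']))"
```

```text
time_s: 16.53
ee_pos: [0.5848, 0.2319, 0.3252]
eef_rot: [3.136, -0.003, 1.694]
force: [-7.4, -6.8, 43.4]
grip_width: 0.0005
ee [0.5848 0.2319 0.3252] rpy [ 3.1362e+00 -2.7000e-03  1.6942e+00] gw 0.0005 F [-7.4 -6.8 43.4] t 16.53
shift units(40mm) in tool axes [-0.09 -0.01  0.01]
rot units(4deg) [ 0.08 -0.04  0.02]
[ 60.55728343 181.53941478 325.23432867]
```

The stop is felt (43 N through the fingertips). I'll back off and look.

```bash
python3 -m pendant '[{"tx":0,"ty":0,"tz":-0.15,"rx":0,"ry":0,"rz":0,"grip":1},{"tx":0,"ty":0,"tz":-0.6,"rx":0,"ry":0,"rz":0,"grip":1},{"tx":0,"ty":0,"tz":-1,"rx":0,"ry":0,"rz":0,"grip":1},{"tx":0,"ty":0,"tz":-0.8,"rx":0,"ry":0,"rz":0,"grip":1},{"tx":0,"ty":0,"tz":0,"rx":0,"ry":0,"rz":0,"grip":1},{"tx":0,"ty":0,"tz":0,"rx":0,"ry":0,"rz":0,"grip":1}]' 25
python3 - <<'E'
from h import *
snap('wrist','w14');snap('side','s14')
a=cv2.imread('pics/s14.png')[150:300,140:300]
b=cv2.resize(a,None,fx=3.7,fy=3.7,interpolation=cv2.INTER_CUBIC); cv2.imwrite('pics/s14z.png',b)
st()
E
```

```text
time_s: 17.03
ee_pos: [0.5843, 0.2304, 0.4255]
eef_rot: [-3.14, -0.002, 1.693]
force: [-0.3, -0.4, -0.1]
grip_width: 0.0005
time_s 17.1333
qpos [0.3167 0.433  1.0642 0.0024 1.6464 0.1947]
joint_vel [ 0.0007  0.0114  0.0188 -0.0019 -0.0015  0.0014]
tau [-4.67000e-02 -6.35680e+01 -3.83236e+01  8.69000e-02  1.07800e-01
 -4.40000e-03]
ee_pos [0.5842 0.2304 0.4249]
eef_rot [-3.1391e+00 -1.9000e-03  1.6930e+00]
force [ 0.595   0.3119 -0.5042]
moment [-0.0731 -0.0735  0.0259]
grip_width 0.0006
```

View pics/w14.png

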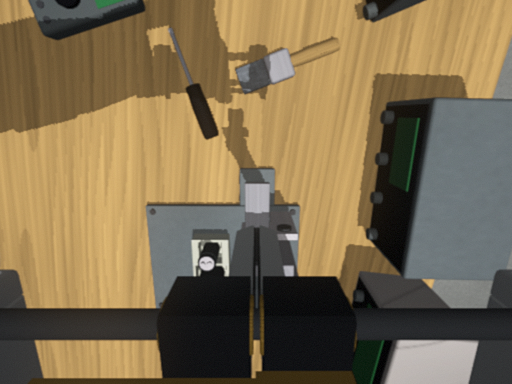

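View pics/s14z.png

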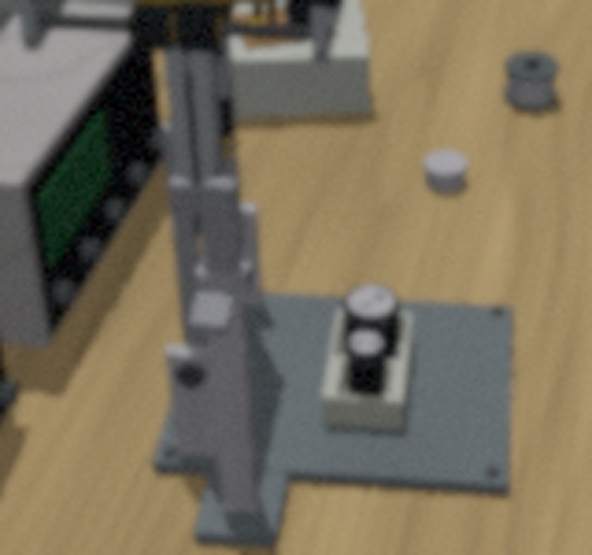

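The catch is flipped: the thumb plate lies outwards at (258,195) in the wrist view, the pawl is up, and contact was at tip z 0.228, i.e. the plate was level. Next I'll go over the grip bar and open.

```bash
python3 -c "
from h import *
plan(jw(100,0,440),yaw=1.693)"; python3 -m pendant '[{"tx":-0.8,"ty":0.15,"tz":-0.3,"rx":0,"ry":0,"rz":0,"grip":0.2},{"tx":-0.8,"ty":0.2,"tz":-0.1,"rx":0,"ry":0,"rz":0,"grip":-0.1},{"tx":-0.8,"ty":0.2,"tz":0,"rx":0,"ry":0,"rz":0,"grip":-0.3},{"tx":-0.8,"ty":0.2,"tz":0,"rx":0,"ry":0,"rz":0,"grip":-0.3},{"tx":-0.8,"ty":0.2,"tz":0,"rx":0,"ry":0,"rz":0,"grip":-0.3},{"tx":-0.4,"ty":0.1,"tz":0,"rx":0,"ry":0,"rz":0,"grip":-0.3},{"tx":0,"ty":0,"tz":0,"rx":0,"ry":0,"rz":0,"grip":-0.3}]' 40; python3 -c "
from h import *
plan(jw(100,0,440),yaw=1.693)"
```

```text
ee [0.5842 0.2304 0.4249] rpy [-3.1391e+00 -1.9000e-03  1.6930e+00] gw 0.0006 F [ 0.6  0.3 -0.5] t 17.13
shift units(40mm) in tool axes [-4.5   1.   -0.39]
rot units(4deg) [-0.04 -0.03 -0.  ]
time_s: 17.72
ee_pos: [0.6498, 0.0545, 0.4281]
eef_rot: [-3.123, -0.003, 1.697]
force: [-0.4, 0.2, -0.1]
grip_width: 0.0437
ee [0.6498 0.0545 0.4281] rpy [-3.1226e+00 -2.5000e-03  1.6967e+00] gw 0.0437 F [-0.4  0.2 -0.1] t 17.72
shift units(40mm) in tool axes [ 0.06 -0.09 -0.3 ]
rot units(4deg) [-0.27 -0.04  0.05]
```

```bash
python3 -m pendant '[{"tx":0.06,"ty":-0.09,"tz":-0.1,"rx":-0.25,"ry":0,"rz":0.05,"grip":-0.3},{"tx":0,"ty":0,"tz":0,"rx":0,"ry":0,"rz":0,"grip":-0.3},{"tx":0,"ty":0,"tz":0,"rx":0,"ry":0,"rz":0,"grip":-0.3}]' 40
python3 - <<'E'
from h import *
c=snap('wrist','w15');snap('side','s15')
im=c['pixels'].copy()
for a,b in [((100,-70,285),(100,70,285)),((91,-70,285),(91,70,285)),((109,-70,285),(109,70,285))]:
    cv2.line(im,tuple(int(v) for v in proj(c,jw(*a))),tuple(int(v) for v in proj(c,jw(*b))),(0,0,255),1)
cv2.imwrite('pics/w15o.png',im)
plan(jw(100,0,363),yaw=1.693)
E
```

```text
time_s: 17.97
ee_pos: [0.6455, 0.0573, 0.4288]
eef_rot: [-3.137, -0.003, 1.692]
force: [-0.0, 0.7, 0.6]
grip_width: 0.0606
ee [0.6455 0.0575 0.4294] rpy [-3.1375 -0.0033  1.6925] gw 0.0605 F [1.4 0.5 0.8] t 18.07
shift units(40mm) in tool axes [-0.03  0.02  1.66]
rot units(4deg) [-0.06 -0.05 -0.01]
```

View pics/w15o.png

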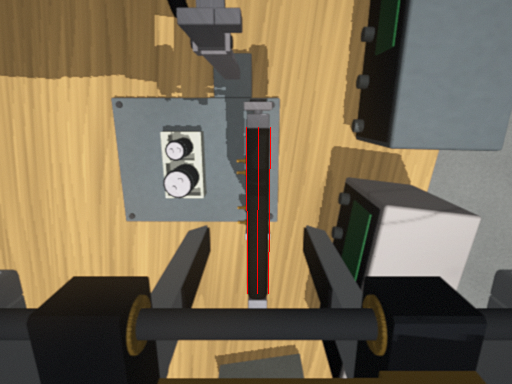

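View pics/s15.png

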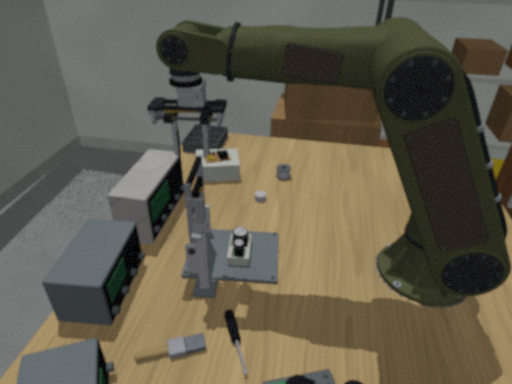

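The overlay lies exactly on the black grip bar (column 258, rows 128–297), centred between the fingers. I'll descend and grip.

```bash
python3 -m pendant '[{"tx":-0.03,"ty":0.02,"tz":0.4,"rx":-0.06,"ry":0,"rz":0,"grip":-0.3},{"tx":0,"ty":0,"tz":0.6,"rx":0,"ry":0,"rz":0,"grip":-0.3},{"tx":0,"ty":0,"tz":0.5,"rx":0,"ry":0,"rz":0,"grip":-0.3},{"tx":0,"ty":0,"tz":0.15,"rx":0,"ry":0,"rz":0,"grip":-0.2},{"tx":0,"ty":0,"tz":0,"rx":0,"ry":0,"rz":0,"grip":-0.1}]' 40; python3 -c "
from h import *
plan(jw(100,0,363),yaw=1.693)"
```

```text
time_s: 18.48
ee_pos: [0.6454, 0.0611, 0.3636]
eef_rot: [3.137, -0.003, 1.698]
force: [-0.5, 0.1, 0.6]
grip_width: 0.0536
ee [0.6454 0.0611 0.3636] rpy [ 3.1366 -0.0032  1.6982] gw 0.0536 F [-0.5  0.1  0.6] t 18.48
shift units(40mm) in tool axes [-0.12  0.    0.01]
rot units(4deg) [ 0.07 -0.05  0.07]
```

```bash
python3 -m pendant '[{"tx":-0.1,"ty":0,"tz":0.03,"rx":0.07,"ry":-0.05,"rz":0.07,"grip":0.2},{"tx":0,"ty":0,"tz":0,"rx":0,"ry":0,"rz":0,"grip":0.5},{"tx":0,"ty":0,"tz":0,"rx":0,"ry":0,"rz":0,"grip":1},{"tx":0,"ty":0,"tz":0,"rx":0,"ry":0,"rz":0,"grip":1},{"tx":0,"ty":0,"tz":0,"rx":0,"ry":0,"rz":0,"grip":1}]' 45; python3 -c "
from h import *
plan(jw(100,0,363),yaw=1.693)"
```

```text
time_s: 18.9
ee_pos: [0.6463, 0.0577, 0.3667]
eef_rot: [3.137, 0.001, 1.694]
force: [0.4, -0.0, 0.3]
grip_width: 0.0217
ee [0.6463 0.0577 0.3667] rpy [3.1372e+00 1.1000e-03 1.6940e+00] gw 0.0217 F [ 0.4 -0.   0.3] t 18.9
shift units(40mm) in tool axes [-0.03 -0.01  0.09]
rot units(4deg) [0.06 0.02 0.01]
```

```bash
python3 -m pendant '[{"tx":0,"ty":0,"tz":0.1,"rx":0.06,"ry":0,"rz":0,"grip":1},{"tx":0,"ty":0,"tz":0,"rx":0,"ry":0,"rz":0,"grip":1},{"tx":0,"ty":0,"tz":0,"rx":0,"ry":0,"rz":0,"grip":1}]' 45
cat >> h.py <<'E'
def lev(qs,off):
    o=ctrl.get_obs(); p=wj(o['ee_pos']); b=p-[0,0,off]
    print('t',round(o['time_s'],2),'jig tcp',np.round(p,1),'q est',round(np.arctan2(100-b[0],b[2]-95),3),'r',round(np.hypot(100-b[0],b[2]-95),1),'F',np.round(o['force'],1),'gw',np.round(o['grip_width'],4),'rpy',np.round(o['eef_rot'],3))
    R=Ro.from_euler('xyz',o['eef_rot']);prev=np.array(o['ee_pos'])
    for q in qs:
        t=jw(100-190*np.sin(q),0,95+190*np.cos(q)+off); d=R.inv().apply(t-prev)/.04; print(q,np.round(d,2)); prev=t
E
python3 -c "
from h import *
lev([.15,.3,.45,.6,.75],78)"
```

```text
time_s: 19.15
ee_pos: [0.6456, 0.0576, 0.3656]
eef_rot: [3.14, 0.001, 1.694]
force: [0.2, -1.1, -5.6]
grip_width: 0.0167
t 19.15 jig tcp [ 99.7   1.1 365.6] q est 0.002 r 192.6 F [ 0.2 -1.1 -5.6] gw 0.0167 rpy [3.140e+00 1.000e-03 1.694e+00]
0.15 [-0.03 -0.7   0.12]
0.3 [ 0.   -0.69  0.16]
0.45 [ 0.   -0.66  0.26]
0.6 [ 0.   -0.62  0.36]
0.75 [ 0.   -0.56  0.44]
```

The bar is held (16.7 mm). Start pulling, small at first.

```bash
python3 -m pendant '[{"tx":0,"ty":-0.3,"tz":0.02,"rx":0,"ry":0,"rz":0,"grip":1},{"tx":0,"ty":-0.4,"tz":0.05,"rx":0,"ry":0,"rz":0,"grip":1},{"tx":0,"ty":-0.4,"tz":0.08,"rx":0,"ry":0,"rz":0,"grip":1}]' 45; python3 -c "
from h import *
lev([.3,.45,.6,.75],80.5)"
```

```text
time_s: 19.4
ee_pos: [0.6034, 0.0525, 0.361]
eef_rot: [3.132, 0.001, 1.694]
force: [5.0, 2.0, -3.3]
grip_width: 0.017
t 19.4 jig tcp [ 57.2   1.2 361. ] q est 0.227 r 190.4 F [ 5.   2.  -3.3] gw 0.017 rpy [3.132e+00 1.000e-03 1.694e+00]
0.3 [-0.03 -0.33  0.1 ]
0.45 [ 0.   -0.66  0.25]
0.6 [ 0.   -0.62  0.35]
0.75 [ 0.   -0.56  0.44]
```

```bash
python3 -m pendant '[{"tx":-0.02,"ty":-0.45,"tz":0.16,"rx":0.1,"ry":0,"rz":0,"grip":1},{"tx":0,"ty":-0.5,"tz":0.2,"rx":0,"ry":0,"rz":0,"grip":1},{"tx":0,"ty":-0.5,"tz":0.26,"rx":0,"ry":0,"rz":0,"grip":1},{"tx":0,"ty":-0.4,"tz":0.26,"rx":0,"ry":0,"rz":0,"grip":1}]' 45; python3 -c "
from h import *
lev([.6,.75,.9,1.05,1.2],80.5)"
```

```text
time_s: 19.73
ee_pos: [0.5297, 0.0435, 0.327]
eef_rot: [3.124, -0.0, 1.695]
force: [17.2, 1.8, -13.6]
grip_width: 0.0169
t 19.73 jig tcp [-17.1   1.3 327. ] q est 0.658 r 191.4 F [ 17.2   1.8 -13.6] gw 0.0169 rpy [ 3.124 -0.     1.695]
0.6 [-0.03  0.25 -0.13]
0.75 [ 0.   -0.56  0.43]
0.9 [ 0.   -0.49  0.51]
1.05 [ 0.   -0.41  0.58]
1.2 [ 0.   -0.32  0.64]
```

```bash
python3 -m pendant '[{"tx":-0.02,"ty":-0.35,"tz":0.3,"rx":0.2,"ry":0,"rz":0,"grip":1},{"tx":0,"ty":-0.35,"tz":0.35,"rx":0.05,"ry":0,"rz":0,"grip":1},{"tx":0,"ty":-0.3,"tz":0.38,"rx":0.05,"ry":0,"rz":0,"grip":1}]' 45; python3 -c "
from h import *
lev([.9,1.05,1.2,1.35,1.5],80.5)"
```

```text
time_s: 19.98
ee_pos: [0.4908, 0.0388, 0.2857]
eef_rot: [3.131, -0.002, 1.695]
force: [11.2, 0.5, -0.4]
grip_width: 0.0169
t 19.98 jig tcp [-56.3   1.3 285.7] q est 0.957 r 191.2 F [11.2  0.5 -0.4] gw 0.0169 rpy [ 3.131e+00 -2.000e-03  1.695e+00]
0.9 [-0.03  0.19 -0.2 ]
1.05 [-0.   -0.41  0.58]
1.2 [-0.   -0.31  0.64]
1.35 [-0.   -0.21  0.68]
1.5 [-0.   -0.11  0.7 ]
```

```bash
python3 -m pendant '[{"tx":-0.02,"ty":-0.2,"tz":0.4,"rx":0.15,"ry":0,"rz":0,"grip":1},{"tx":0,"ty":-0.18,"tz":0.4,"rx":0.05,"ry":0,"rz":0,"grip":1},{"tx":0,"ty":-0.12,"tz":0.35,"rx":0.05,"ry":0,"rz":0,"grip":1}]' 50; python3 -c "
from h import *
lev([1.2,1.35,1.5],80.5)"
```

```text
time_s: 20.23
ee_pos: [0.4687, 0.036, 0.2406]
eef_rot: [-3.136, -0.003, 1.695]
force: [0.7, -1.0, 6.7]
grip_width: 0.0166
t 20.23 jig tcp [-78.5   1.3 240.6] q est 1.221 r 190.0 F [ 0.7 -1.   6.7] gw 0.0166 rpy [-3.136e+00 -3.000e-03  1.695e+00]
1.2 [-0.03  0.03 -0.09]
1.35 [-0.   -0.2   0.68]
1.5 [-0.  -0.1  0.7]
```

```bash
python3 -m pendant '[{"tx":-0.02,"ty":-0.12,"tz":0.35,"rx":-0.1,"ry":0,"rz":0,"grip":1},{"tx":0,"ty":-0.08,"tz":0.35,"rx":0,"ry":0,"rz":0,"grip":1},{"tx":0,"ty":-0.05,"tz":0.25,"rx":0,"ry":0,"rz":0,"grip":1}]' 50; python3 -c "
from h import *
lev([1.5],80.5)"
```

```text
time_s: 20.48
ee_pos: [0.4584, 0.0347, 0.203]
eef_rot: [3.135, -0.004, 1.695]
force: [1.7, -1.4, 8.0]
grip_width: 0.0167
t 20.48 jig tcp [-88.9   1.2 203. ] q est 1.426 r 190.9 F [ 1.7 -1.4  8. ] gw 0.0167 rpy [ 3.135 -0.004  1.695]
1.5 [-0.03 -0.02  0.35]
```

```bash
python3 -m pendant '[{"tx":0,"ty":0,"tz":0.2,"rx":0.08,"ry":0,"rz":0,"grip":1},{"tx":0,"ty":0,"tz":0.15,"rx":0,"ry":0,"rz":0,"grip":1},{"tx":0,"ty":0,"tz":0.1,"rx":0,"ry":0,"rz":0,"grip":1}]' 50; python3 -c "
from h import *
lev([1.5],80.5)"
```

```text
time_s: 20.73
ee_pos: [0.4576, 0.0346, 0.1857]
eef_rot: [-3.141, -0.004, 1.695]
force: [-20.2, -1.0, 48.9]
grip_width: 0.0165
t 20.73 jig tcp [-89.8   1.2 185.7] q est 1.517 r 190.0 F [-20.2  -1.   48.9] gw 0.0165 rpy [-3.141 -0.004  1.695]
1.5 [-0.03  0.01 -0.08]
```

Stop reached (49 N reaction, q about 1.5). I'll ease to a moderate hold and watch it settle.

```bash
python3 -m pendant '[{"tx":0,"ty":0.02,"tz":0,"rx":0,"ry":0,"rz":0,"grip":1},{"tx":0,"ty":0,"tz":0.04,"rx":0,"ry":0,"rz":0,"grip":1},{"tx":0,"ty":0,"tz":0.04,"rx":0,"ry":0,"rz":0,"grip":1}]' 50
python3 - <<'E'
from h import *
lev([1.5],80.5)
snap('wrist','w16');snap('side','s16');snap('top','t16')
lev([1.5],80.5)
a=cv2.imread('pics/s16.png')[140:300,150:330]; cv2.imwrite('pics/s16z.png',cv2.resize(a,None,fx=3.5,fy=3.5,interpolation=cv2.INTER_CUBIC))
E
```

```text
time_s: 20.98
ee_pos: [0.4577, 0.0346, 0.1874]
eef_rot: [-3.139, -0.003, 1.695]
force: [-13.3, 0.2, 25.4]
grip_width: 0.0168
t 20.98 jig tcp [-89.6   1.2 187.4] q est 1.508 r 190.0 F [-13.3   0.2  25.4] gw 0.0168 rpy [-3.139e+00 -3.000e-03  1.695e+00]
1.5 [-0.03  0.   -0.04]
t 21.13 jig tcp [-89.6   1.2 187.4] q est 1.508 r 190.0 F [-14.   -1.1  26.6] gw 0.0168 rpy [-3.139e+00 -3.000e-03  1.695e+00]
1.5 [-0.03  0.   -0.04]
```

View pics/w16.png

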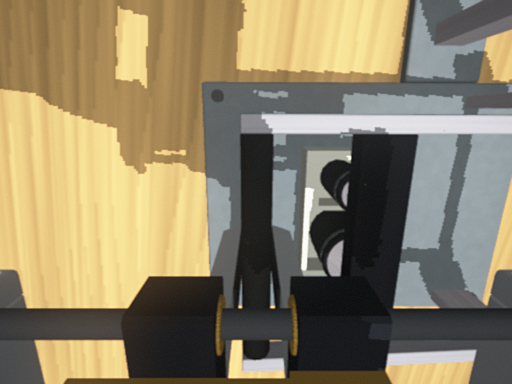

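View pics/s16z.png

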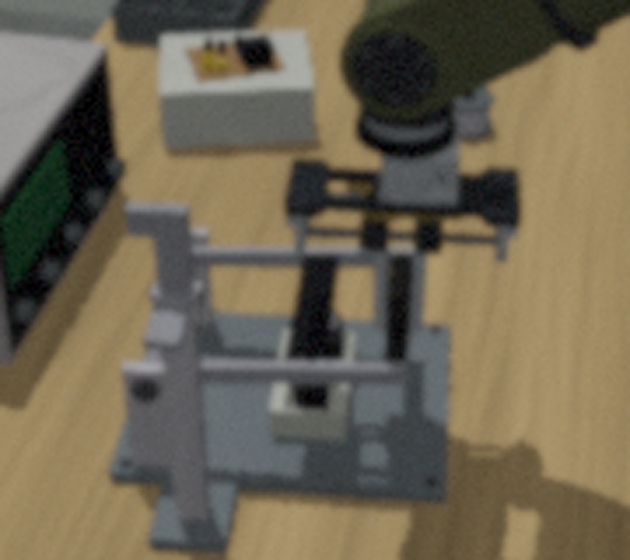

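View pics/t16.png

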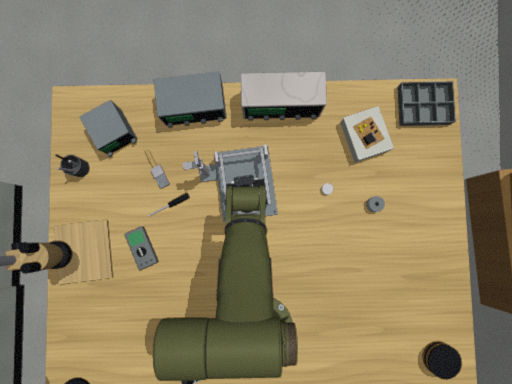

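The lever lies level over the carrier, held on the bar at column 257 in the wrist view. Force and pose stayed steady over three camera calls. The caps are upright, the catch is out, and the bystanders look unmoved. Handing in.

```bash
python3 -c "
from h import *
print(ctrl.hand_in()); lev([1.5],80.5)"
```

```text
the job is handed in; nothing more can be done
None
the job is handed in; nothing more can be done
```

The job is done and handed in at about 21 s of the 72 s allowed. The fat capacitor stands in the wide cell and the slim one in the narrow cell, both released. After that I flipped the catch to its outer stop, then pulled the lever down and kept the gripper on the bar.

- **Lever:** The last check before handing in put it at about 1.51 rad, against a stop at 1.50. The bar was gripped at 16.8 mm and pushed down with about 26 N. Pose and force stayed steady over three camera pictures. The angle comes from the arm's pose, so it is good to roughly 0.01 rad.
- **Catch:** The fingertips met the stop with the thumb plate level, and the pictures show the pawl up and the plate lying outwards.
- **Forces:** Brief peaks through the fingers were 43 N at the catch stop and about 53 N at the lever stop. I saw no contact by the arm or the gripper's body.
- **Capacitors and bystanders:** In the last pictures the lever partly hides the capacitors, but both look upright in their cells. The bystanders look unmoved by eye; I did not measure them.
- **Measurements that disagreed:** One two-view height of a carrier corner came out at 55 mm instead of 40 mm. The other corners and the measured carrier size agreed with 40 mm, so I used that. The grip width read about 1 mm below the bar's 18 mm diameter.

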